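# Dry-clamp a three-wood turning blank in the wedge board

## Task

Dry-clamp the turning blank in the white wedge board: stand the maple strip along the fence, the dark walnut strip next to it and the red padauk strip between the walnut and the sliding jaw, with their ends in line and centred on the black line. Then slide the wooden wedge, thin end first, between the jaw and the tapered stop and push it home until the jaw has closed all the gaps between the strips, and last lay the steel bar flat across all three strips, midway along them, to weigh them down. Leave the stain cup standing where it is.

Things in the scene. Friction and masses are not known exactly. Their poses are not given: they have to be found in the camera images.
- board: fixed white board 190 x 190 x 15 mm; origin: centre of its underside; +x: the way the wedge is driven; +y: towards the fence. On its top, 16 mm high: fence, inner face y=70 mm; sliding jaw; both x -35 to 85; stop, x -35 to 35, its face runs from y=-70.8 (x=-35) to y=-51.2 (x=35). Strips lie along x, middles at x=25 (black line); tight at y=56 (maple), 28 (walnut), 0 (padauk)
- jaw (a joint): slide of the wooden jaw (18 mm thick) towards the fence, m. At 0 it is fully open: its face to the strips at the board's y=-30 mm, its back at y=-48 mm, which leaves three strips 16 mm of play; tight on them at 0.016. Friction about 1 N; it stays where it is left
- maple: pale cream maple strip, 60 x 28 x 38 mm (long, wide, high), standing upright; origin at the centre of its underside, x along its length. Grip it by its two ends (60 mm apart), so that its long sides stay free. 0.05 kg
- walnut: dark brown walnut strip, 60 x 28 x 38 mm (long, wide, high), standing upright; origin at the centre of its underside, x along its length. Grip it by its two ends (60 mm apart), so that its long sides stay free. 0.05 kg
- padauk: red padauk strip, 60 x 28 x 38 mm (long, wide, high), standing upright; origin at the centre of its underside, x along its length. Grip it by its two ends (60 mm apart), so that its long sides stay free. 0.05 kg
- wedge: pale wedge 150 x 36 x 34 mm, red tail end; origin: centre of the underside; +x: to the thin end. Tail, x -75 to -25 mm, parallel; then the -y side tapers 0.28 mm per mm, like the stop, to an 8 mm nose; the +y side is straight, to the jaw. Grip across the tail at x=-58. Home: origin at the board's x=0, y=-50 mm. 10 mm in shuts the jaw 2.8 mm, by a few N; it stops hard when tight. 0.08 kg
- steel_bar: dark grey steel bar, 90 x 28 x 20 mm, lying flat; origin at the centre of its underside, x along its length; grip across the 28 mm width; 0.4 kg. It ends on the strips' tops, 53 mm over the bench, its length across the three strips (along the board's y)
- stain_cup: bystander: clear plastic cup with dark dregs, 69 mm across, 78 mm high, loose and light; origin at the centre of its underside

How it is judged:
On the way, in this order (a step that is already met when the one before it is completed fails the run):
1. the three strips stand on the board in their order between fence and jaw (z of maple in the frame of board between 0.012 and 0.018 m and y of maple in the frame of board between 0.038 and 0.06 m and x of maple in the frame of board between 0.01 and 0.04 m and angle between the x axis of each of maple, walnut, padauk and the x axis of board, either way round below 0.2 rad and z of walnut in the frame of board between 0.012 and 0.018 m and y of walnut in the frame of board between 0.01 and 0.032 m and x of walnut in the frame of board between 0.01 and 0.04 m and z of padauk in the frame of board between 0.012 and 0.018 m and y of padauk in the frame of board between -0.018 and 0.004 m and x of padauk in the frame of board between 0.01 and 0.04 m), for 0.2 s.
2. the wedge is home and the jaw is tight on the strips (value of joint jaw above 0.0135 m and x of wedge in the frame of board between -0.009 and 0.009 m and z of wedge in the frame of board between 0.011 and 0.019 m and y of wedge in the frame of board between -0.056 and -0.044 m), for 0.2 s.
At the end, for the whole second after the job is handed in: strips on the board in order, tight (4 mm, 0.08 rad; jaw over 13.5 mm), within 15 mm of the black line, ends in line within 10 mm; wedge flat and home within 9 mm; bar flat across the strips (0.25 rad), middle within 13 mm across and 15 mm along; cup not shifted 30 mm; all at rest (all of step 2 and z of maple in the frame of board between 0.012 and 0.018 m and y of maple in the frame of board between 0.052 and 0.06 m and x of maple in the frame of board between 0.01 and 0.04 m and angle between the x axis of each of maple, walnut, padauk and the x axis of board, either way round below 0.08 rad and angle between each of maple, walnut, padauk, steel_bar's own z axis and vertical below 0.08 rad and z of walnut in the frame of board between 0.012 and 0.018 m and y of walnut in the frame of board between 0.024 and 0.032 m and x of walnut in the frame of board between 0.01 and 0.04 m and z of padauk in the frame of board between 0.012 and 0.018 m and y of padauk in the frame of board between -0.004 and 0.004 m and x of padauk in the frame of board between 0.01 and 0.04 m and x of maple in the frame of walnut between -0.01 and 0.01 m and x of padauk in the frame of walnut between -0.01 and 0.01 m and z of steel_bar in the frame of board between 0.05 and 0.056 m and y of steel_bar in the frame of board between 0.015 and 0.041 m and x of steel_bar in the frame of board between 0.01 and 0.04 m and angle between the x axis of steel_bar and the y axis of board, either way round below 0.25 rad and linear speed of each of maple, walnut, padauk, wedge, steel_bar below 0.02 m/s); the robot touches nothing.
It fails at once if the stain cup is shifted by more than 3 cm or tipped (distance of stain_cup from where it was at the start of the episode above 0.03 m or angle between stain_cup's own z axis and vertical above 0.35 rad).
It also fails if it takes over 134 s, if anything falls off the work surface, if the arm or the gripper's body presses on something with over 40 N, if the wrist force passes 120 N, or if a joint passes its speed limit or range.

## Robot

A 7-joint arm with a two-finger parallel gripper is mounted at the origin on a cart in front of the work surface, level with it; the furniture and walls round the work are solid. World frame = base frame: x ahead of the robot, y to its left, z up, the work surface at z = 0. Lengths are in m, angles in rad, forces in N, time in s.
With the tool pointing down it reaches from about 0.35 to 0.9 m from the base axis. Payload 8.1 kg.
Tool frame: the origin (TCP) lies at the very end of the fingers, on their centre line; the grasp point (between the pads) lies 19 mm behind it (grasp_offset is the distance from the TCP to the grasp point, in m); z points along the fingers, y is the line along which they close (so a half turn about z gives the same grasp; the last joint's range is limited). The gripper opens to 92 mm and grips with 3 to 60 N. Pads are 19 mm wide; open, the fingers measure 130 mm over their backs; the gripper's body (75 mm by 190 mm) begins 47 mm behind the grasp point.
Start: joints at [-1.241, 0.434, 0.025, 1.573, -0.012, 1.134, -0.075], TCP at [0.262, 0.567, 0.19] pointing down, gripper open.
Joint ranges: [-2.62, 2.62], [-0.44, 2.09], [-1.27, 1.32], [0.08, 2.57], [-1.32, 4.46], [0.12, 2], [-2.74, 2.74]. Speed limits (rad/s): [2.22, 2.22, 3.01, 3.01, 3.14, 3.14, 3.14].

## Interface

Orientations are given as a rotation vector (axis times angle).
In Python, from cell import observe, get_image, camera_params, sign_off, silhouettes, grasp_offset gives the robot as it stands. The module is installed in compiled form; this text tells all that it offers.
- The arm moves only by the tool jog_arm, never from a script. Its argument "motion" is a list that holds one entry, the list of rows, each a list of 7 numbers: the shift along the tool's x, y, z in m, then the turn, a rotation vector about the tool's x, y, z in rad, then the closure, from -1 (fully open) to 1 (shut), so that 0 is half open. In form: [[[dx, dy, dz, wx, wy, wz, hand], ...]]. A call has 1 to 10 rows; each row is the pose to reach, as a shift and turn from the pose commanded when the call began, along the tool's axes at that moment; what a row does not reach only later rows make up. A row lasts 1/12 s, in which the tool goes at most 41.7 mm and 7.16 degrees, less where a joint would pass 70% of its speed; a pose out of reach is approached as far as the arm can. A call with a gripper value outside its range is refused whole. The fingers move at their own pace and stop on an object; "force" is the grip in N (left out, the last holds). Time passes only in rows, so rows that repeat a pose let the fingers close. It gives the time, the measured TCP pose, the force, the opening and the grip force at its end, in the units of the state.
- observe(): the state, without advancing time (a new reading comes with each control period).
- get_image(name): name is "side" or "top" or "wrist"; returns the picture (384x512x3 uint8, red, green, blue); there is no depth.
- camera_params(name): a dict with "vertical_fov" (degrees; the focal length in pixels is half the picture's height over the tangent of half this angle, whatever the lens; pixels are square), "cx", "cy" (the principal point, pixels), "T" (4x4, takes a point from camera to world coordinates). Camera axes: x right, y down, z forward; pixel columns grow to the right and rows downward; lengths in m; the calibration is good to about 2 mm. A picture is of the moment at which its call begins: read the wrist's pose just before it. camera_params takes no time and is no camera call; for the wrist camera it gives the pose at the moment of the call.
- sign_off(): hands the job in; it is judged then, once.
Trained networks look in the newest picture that a camera, given by its name, has taken for a name from the list of things; names that differ only in an ending like _2 or _b are one class to them, and where a whole thing is asked for, a point or a joint stands for the part that bears it (a point fixed in the world has none). Each returns a list of dicts, best first, with "p" (0 to 1); they miss things now and then, are a little off and sometimes report something else, mostly with a low value. They report only what shows in the picture. A call takes as long as a camera call.
- silhouettes(query, camera): "mask" (384x512 bool, what is visible of it) and "pixel" ([column, row] in pixels, amid what is visible of it).
The state is a dict: "clock": time; "joints": joint angles; "dq": joint speeds; "joint_efforts": joint torques, N m; "position": TCP position; "ee_rot": TCP orientation; "force": force on the tool from outside, world axes, zero at the start; "ft_torque": the same for the moment, N m; "width": opening from 0.0 (shut) to 1.0 (fully open); "gripper_force": force on a finger pad.
Only numpy, scipy, OpenCV 4.12 (cv2) and the standard library are available. Lean on these libraries where they do the work, as an engineer would, in place of code of your own. Each camera call takes 0.05 s, during which the arm holds its last target. There are 200 camera calls.

## Working session

There is one attempt and no reset: what is moved stays moved. The work goes in short steps, Python scripts to look and compute and a tool call to move; the robot and the scene stay as the last step left them, time stands still between calls to the robot, and variables do not carry over. Pictures are saved under pics/ and viewed, at most 14 in all, crops included, and the job is handed in when it is done.

Besides the shell and the picture viewer there is one more tool, called after "Emit:" by a JSON object that holds its "op" and its "data". jog_arm: Moves the arm, as the interface text tells. Its arguments: {"type":"object","properties":{"motion":{"type":"array"},"force":{"type":"number"}},"required":["motion"]}

```bash
mkdir -p pics; cat > h.py <<'E'
import numpy as np, cv2
from scipy.spatial.transform import Rotation as R
from cell import *
def save(cam,fn):
    im=get_image(cam); cv2.imwrite('pics/'+fn,im[:,:,::-1]); return im
def K(cam):
    c=camera_params(cam); f=192/np.tan(np.radians(c['vertical_fov'])/2); return f,c['cx'],c['cy'],np.array(c['T'])
def unproj(cam,px,z):
    f,cx,cy,T=K(cam); px=np.atleast_2d(px).astype(float)
    d=np.c_[(px[:,0]-cx)/f,(px[:,1]-cy)/f,np.ones(len(px))]@T[:3,:3].T
    o=T[:3,3]; return o+d*((z-o[2])/d[:,2])[:,None]
def proj(cam,P):
    f,cx,cy,T=K(cam); p=(np.atleast_2d(P)-T[:3,3])@T[:3,:3]
    return np.c_[f*p[:,0]/p[:,2]+cx,f*p[:,1]/p[:,2]+cy]
E
python3 - <<'E'
from h import *
s=observe(); print(s)
print(grasp_offset)
for c in('top','side','wrist'):
    save(c,c+'0.png'); f,cx,cy,T=K(c); print(c,f,cx,cy,T.round(3).tolist())
E
```

```text
{'clock': 0.0, 'joints': array([-1.24056037,  0.43522657,  0.02496709,  1.57410075, -0.0115946 ,
        1.1339692 , -0.07507157]), 'dq': array([-0.00059737,  0.00156462, -0.00111094,  0.00046757, -0.00147372,
        0.00081727,  0.00099894]), 'joint_efforts': array([ 3.04281617e-03, -6.67850375e+01,  9.87090357e-01, -3.14467156e+01,
       -6.02976093e-02,  4.27310925e-02,  1.58692537e-04]), 'position': array([0.26197383, 0.56682736, 0.1892413 ]), 'ee_rot': array([-6.74612507e-01, -3.06810814e+00,  2.42996180e-03]), 'force': array([ 0.54683426,  0.08929202, -0.66102979]), 'ft_torque': array([-0.01481739, -0.01339705, -0.00621812]), 'gripper_force': 0.0, 'width': 0.9962455194147977}
0.0188
top 393.24541164074697 248.33595538968103 197.85507652588242 [[-0.019, -0.999, 0.049, 0.455], [-0.999, 0.02, 0.025, 0.032], [-0.026, -0.048, -0.998, 1.107], [0.0, 0.0, 0.0, 1.0]]
side 412.7907369488244 257.71020295154875 194.62820691022426 [[0.95, -0.158, 0.269, 0.235], [-0.311, -0.41, 0.857, -0.856], [-0.025, -0.898, -0.439, 0.497], [0.0, 0.0, 0.0, 1.0]]
wrist 309.6010422690135 258.73858167734204 188.74054667113418 [[0.419, 0.872, 0.255, 0.194], [0.908, -0.401, -0.119, 0.6], [-0.002, 0.282, -0.96, 0.384], [0.0, 0.0, 0.0, 1.0]]
```

View pics/top0.png

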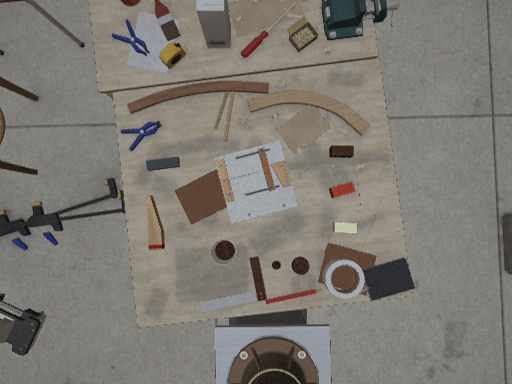

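View pics/side0.png

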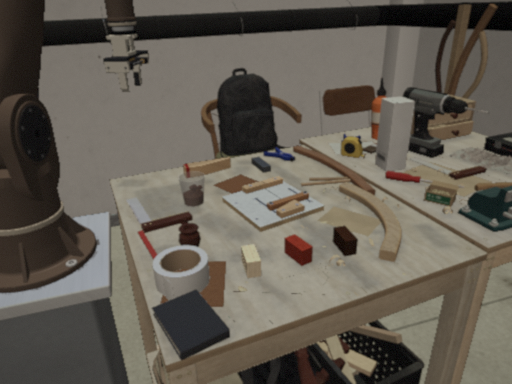

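```bash
python3 - <<'E'
from h import *
for q in ['board','jaw','maple','walnut','padauk','wedge','steel_bar','stain_cup']:
    for r in silhouettes(q,'top')[:2]:
        m=r['mask'].astype(np.uint8)
        cs=max(cv2.findContours(m,0,2)[0],key=cv2.contourArea)
        rc=cv2.minAreaRect(cs)
        z={'board':.015,'jaw':.031,'wedge':.034,'steel_bar':.02,'stain_cup':.078}.get(q,.038)
        b=unproj('top',cv2.boxPoints(rc),z)
        print(q,round(r['p'],2),m.sum(),np.array(r['pixel']).round(),np.round(rc[0],1),(b*1000).round()[:,:2].tolist())
        np.save(f'pics/{q}.npy',r['mask']) if r['p']>.5 else 0
E
```

```text
board 0.56 4585 [254. 178.] [254.9 181.3] [[625.0, 157.0], [671.0, -30.0], [484.0, -76.0], [437.0, 109.0]]
jaw 0.77 251 [270. 169.] [266.2 168.4] [[642.0, 29.0], [646.0, 12.0], [532.0, -13.0], [529.0, 3.0]]
maple 0.65 271 [343. 223.] [343.6 226.7] [[412.0, -162.0], [441.0, -164.0], [436.0, -232.0], [407.0, -230.0]]
walnut 0.65 262 [341. 150.] [341.5 151. ] [[647.0, -167.0], [645.0, -229.0], [612.0, -228.0], [614.0, -166.0]]
walnut 0.3 260 [343. 226.] [344.  226.7] [[413.0, -164.0], [441.0, -167.0], [435.0, -233.0], [407.0, -230.0]]
padauk 0.75 230 [341. 190.] [341.4 189. ] [[530.0, -160.0], [547.0, -222.0], [521.0, -229.0], [505.0, -166.0]]
padauk 0.59 293 [267. 167.] [266.  168.1] [[643.0, 32.0], [648.0, 13.0], [532.0, -15.0], [527.0, 5.0]]
wedge 0.77 684 [154. 226.] [154.8 221.6] [[520.0, 343.0], [523.0, 300.0], [375.0, 289.0], [372.0, 332.0]]
steel_bar 0.6 404 [162. 164.] [162.9 163. ] [[621.0, 346.0], [633.0, 251.0], [599.0, 246.0], [587.0, 341.0]]
stain_cup 0.6 591 [222. 250.] [223.  250.5] [[405.0, 160.0], [403.0, 91.0], [333.0, 93.0], [334.0, 160.0]]
```

The board is centred at about top-view pixel (257,181), with its fence on the left and jaw and stop on the right, so board +x points away from the robot. The strips are at (342,151), (342,190) and (345,227), the wedge at (154,222), the bar at (163,163) and the cup at (223,250). Next I'll refine these poses by fitting box silhouettes.

```bash
cat >> h.py <<'E'
from scipy.optimize import minimize
DIM=dict(board=(.19,.19,.015),maple=(.06,.028,.038),walnut=(.06,.028,.038),padauk=(.06,.028,.038),steel_bar=(.09,.028,.02))
def pts(q,x,y,a,z0=0):
    if q=='wedge': xy=np.array([[-75,-18],[-25,-18],[75,10],[75,18],[-75,18]])/1000; h=.034
    else:
        l,w,h=DIM[q]; xy=np.array([[-l,-w],[l,-w],[l,w],[-l,w]])/2
    c,s=np.cos(a),np.sin(a); xy=xy@np.array([[c,s],[-s,c]])+[x,y]
    return np.vstack([np.c_[xy,np.full(len(xy),z0+k)] for k in(0,h)])
def render(cam,P):
    p=proj(cam,P); hull=cv2.convexHull(p.astype(np.float32))
    im=np.zeros((384,512),np.uint8); cv2.fillConvexPoly(im,np.round(hull*256).astype(np.int32),255,cv2.LINE_AA,8)
    return im/255.
def fit(q,masks,x0,z0=0):
    B={c:cv2.GaussianBlur(m.astype(np.float32),(0,0),1) for c,m in masks.items()}
    def cost(v):
        return sum((np.abs(cv2.GaussianBlur(render(c,pts(q,*v,z0)),(0,0),1)-B[c])).sum()/B[c].sum() for c in B)
    best=min((minimize(cost,[x0[0],x0[1],x0[2]+d],method='Nelder-Mead',options=dict(initial_simplex=np.array([[x0[0]+i,x0[1]+j,x0[2]+d+k] for i,j,k in[(-.005,-.005,-.1),(.008,0,0),(0,.008,.05),(-.002,-.004,.15)]]))) for d in(-.1,.1)),key=lambda r:r.fun)
    return best.x,best.fun
def best(q,cam,i=0): return silhouettes(q,cam)[i]
E
python3 - <<'E'
from h import *
init=dict(maple=(.424,-.197,1.57),walnut=(.629,-.197,1.57),padauk=(.526,-.195,1.83),wedge=(.448,.316,.07),steel_bar=(.61,.296,1.69),board=(.554,.04,.226))
get_image('side')
for q,x0 in init.items():
    ms={}
    for r in silhouettes(q,'side')[:3]:
        d=np.hypot(*(np.array(r['pixel'])-proj('side',[x0[0],x0[1],.02])[0]))
        if d<15: ms['side']=r['mask'];break
    ms['top']=np.load(f'pics/{q}.npy')
    if q=='board': ms.pop('side',0)
    for k in [list(ms),['top']]:
        v,c=fit(q,{a:ms[a] for a in k},x0); print(q,k,v.round(4),round(c,3))
im=cv2.imread('pics/top0.png')[130:235,205:310]; cv2.imwrite('pics/crop.png',cv2.resize(im,None,fx=5.7,fy=5.7,interpolation=cv2.INTER_CUBIC))
s=observe(); print(R.from_rotvec(s['ee_rot']).as_matrix().round(3))
E
```

```text
maple ['side', 'top'] [ 0.4226 -0.2     1.455 ] 0.291
maple ['top'] [ 0.4241 -0.2004  1.4997] 0.135
walnut ['side', 'top'] [ 0.6327 -0.1975  1.454 ] 0.463
walnut ['top'] [ 0.6322 -0.2008  1.6414] 0.308
padauk ['side', 'top'] [ 0.5249 -0.1962  1.7676] 2.116
padauk ['top'] [0.589  0.0084 3.1585] 0.829
wedge ['side', 'top'] [0.4475 0.3194 0.0488] 0.591
wedge ['top'] [0.449  0.3184 0.0454] 0.147
steel_bar ['side', 'top'] [0.6109 0.2993 1.6643] 0.475
steel_bar ['top'] [0.6115 0.298  1.6818] 0.067
board ['top'] [0.5543 0.0398 0.2472] 0.051
board ['top'] [0.5543 0.0398 0.2472] 0.051
[[-0.908  0.419  0.   ]
 [ 0.419  0.908  0.   ]
 [ 0.     0.    -1.   ]]
```

View pics/crop.png

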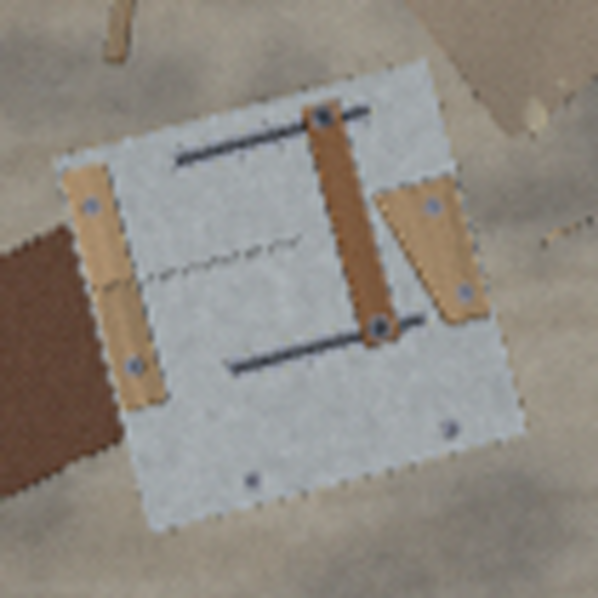

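```bash
cat >> h.py <<'E'
BO=np.array([.5543,.0398]); BA=.247
def bd(x,y): c,s=np.cos(BA),np.sin(BA); return BO+np.array([c*x-s*y,s*x+c*y])
def go(*wps):
    "wps: (x,y,z,theta of tool y) -> tool-frame shifts from now, all relative to the current pose"
    s=observe(); M=R.from_rotvec(s['ee_rot']); th=np.arctan2(*M.as_matrix()[:2,1][::-1])
    print('now',s['position'].round(4),'th',round(th,4),'w',round(s['width'],3),'t',round(s['clock'],2),'F',s['force'].round(1))
    for w in wps:
        d=M.as_matrix().T@(np.array(w[:3])-s['position'])
        Rt=np.array([[-np.sin(w[3]),np.cos(w[3]),0],[np.cos(w[3]),np.sin(w[3]),0],[0,0,-1]]).T
        print(np.r_[d,(M.inv()*R.from_matrix(Rt)).as_rotvec()].round(4).tolist(), 'n~',round(np.linalg.norm(d)/.0417,1))
E
python3 -c "
from h import *
go((.424,-.2,.18,1.5))"
```

```text
now [0.2621 0.5674 0.1901] th 1.138 w 1.003 t 0.9 F [-0.7 -0.5 -0.7]
[-0.4688, -0.6287, 0.01, 0.0001, 0.0, -0.362] n~ 18.8
```

Emit:
{"op": "jog_arm", "data": {"motion": [[[-0.4688, -0.6287, 0.01, 0, 0, -0.362, -1], [-0.4688, -0.6287, 0.01, 0, 0, -0.362, -1], [-0.4688, -0.6287, 0.01, 0, 0, -0.362, -1], [-0.4688, -0.6287, 0.01, 0, 0, -0.362, -1], [-0.4688, -0.6287, 0.01, 0, 0, -0.362, -1], [-0.4688, -0.6287, 0.01, 0, 0, -0.362, -1], [-0.4688, -0.6287, 0.01, 0, 0, -0.362, -1], [-0.4688, -0.6287, 0.01, 0, 0, -0.362, -1], [-0.4688, -0.6287, 0.01, 0, 0, -0.362, -1], [-0.4688, -0.6287, 0.01, 0, 0, -0.362, -1]]], "force": 20}}

```text
clock: 1.73
position: [0.3482, 0.1578, 0.185]
ee_rot: [0.111, 3.139, 0.001]
force: [1.3, -0.5, 0.6]
width: 1.0
gripper_force: 0.0
```

```bash
python3 -c "
from h import *
go((.424,-.2,.18,1.5))"
```

```text
now [0.3482 0.1578 0.185 ] th 1.5 w 1.0 t 1.73 F [ 1.3 -0.5  0.6]
[-0.101, -0.3516, 0.0047, 0.0009, 0.0006, 0.0] n~ 8.8
```

Emit:
{"op": "jog_arm", "data": {"motion": [[[-0.101, -0.3516, 0.005, 0, 0, 0, -1], [-0.101, -0.3516, 0.005, 0, 0, 0, -1], [-0.101, -0.3516, 0.005, 0, 0, 0, -1], [-0.101, -0.3516, 0.005, 0, 0, 0, -1], [-0.101, -0.3516, 0.005, 0, 0, 0, -1], [-0.101, -0.3516, 0.005, 0, 0, 0, -1], [-0.101, -0.3516, 0.005, 0, 0, 0, -1], [-0.101, -0.3516, 0.005, 0, 0, 0, -1], [-0.101, -0.3516, 0.005, 0, 0, 0, -1], [-0.101, -0.3516, 0.005, 0, 0, 0, -1]]]}}

```text
clock: 2.57
position: [0.4246, -0.2052, 0.1804]
ee_rot: [0.122, 3.137, -0.006]
force: [-0.8, 0.4, 0.4]
width: 1.002
gripper_force: 0.0
```

```bash
cat > look.py <<'E'
from h import *
import sys
fn=sys.argv[1]; im=save('wrist',fn)
for a in sys.argv[2:]:
    q,x,y,t=a.split(','); x0=(float(x),float(y),float(t))
    for r in silhouettes(q,'wrist')[:2]:
        m=r['mask']; v,c=fit(q,{'wrist':m},x0); print(q,round(r['p'],2),np.round(r['pixel']),m.sum(),v.round(4),round(c,3), 'pred px',proj('wrist',[x0[0],x0[1],.019]).round())
E
python3 look.py w1.png maple,.424,-.2,1.5 padauk,.525,-.196,1.77; python3 -c "
from h import *
go((.424,-.2,.05,1.5))"
```

```text
maple 0.82 [259. 159.] 1561 [ 0.4206 -0.1973  1.4708] 0.113 pred px [[258. 165.]]
padauk 0.64 [272. 243.] 1564 [ 0.5224 -0.1902  1.7678] 0.134 pred px [[266. 243.]]
now [ 0.4237 -0.1981  0.1795] th 1.499 w 1.004 t 2.72 F [-0.1  0.1 -0.5]
[-0.0005, -0.002, 0.1295, 0.0003, -0.0005, -0.001] n~ 3.1
```

View pics/w1.png

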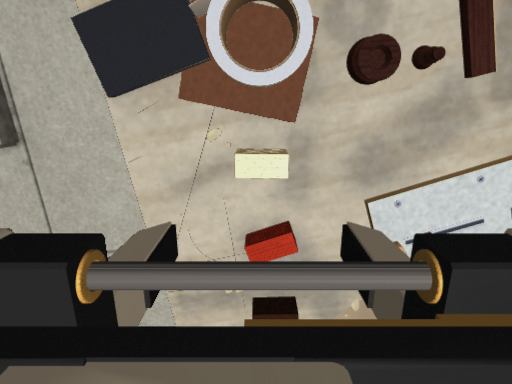

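Maple is at (262,164), padauk at (271,243) and walnut at (275,307). The arm was still settling, so I'll measure again.

```bash
python3 look.py w2.png maple,.424,-.2,1.5 padauk,.525,-.196,1.77; python3 -c "
from h import *
im=cv2.imread('pics/w2.png').astype(int)
m=(im.min(2)>120)&(im[:,:,2]-im[:,:,0]>15); m[:140]=0;m[190:]=0;m[:,:225]=0;m[:,300:]=0
n,l,st,_=cv2.connectedComponentsWithStats(m.astype(np.uint8)); k=1+st[1:,4].argmax(); print(st[k],fit('maple',{'wrist':l==k},(.422,-.2,1.5)))
m=(im[:,:,2]>2.2*im[:,:,1])&(im[:,:,2]>50); m[:210]=0;m[268:]=0;m[:,:230]=0;m[:,320:]=0
n,l,st,_=cv2.connectedComponentsWithStats(m.astype(np.uint8)); k=1+st[1:,4].argmax(); print(st[k],fit('padauk',{'wrist':l==k},(.524,-.193,1.77)))
go((.422,-.198,.05,1.5))"
```

```text
maple 0.71 [254. 166.] 1580 [ 0.4226 -0.2013  1.4712] 0.1 pred px [[256. 165.]]
padauk 0.61 [264. 245.] 1486 [ 0.5241 -0.1966  1.7095] 0.192 pred px [[264. 243.]]
[ 225  140   75   50 3464] (array([ 0.4336742 , -0.19279838,  1.50268555]), np.float64(0.49022164944523794))
[ 238  223   53   39 1466] (array([ 0.52552878, -0.19623446,  1.71180083]), np.float64(0.20740694733419363))
now [ 0.424  -0.1968  0.1797] th 1.502 w 0.997 t 2.87 F [ 0.4 -0.1  0.3]
[0.0019, -0.0015, 0.1297, 0.0008, -0.0001, 0.002] n~ 3.1
```

Emit:
{"op": "jog_arm", "data": {"motion": [[[0.0007, -0.003, 0.12, 0, 0, 0.017, -1], [0.0007, -0.003, 0.12, 0, 0, 0.017, -1], [0.0007, -0.003, 0.12, 0, 0, 0.017, -1], [0.0007, -0.003, 0.12, 0, 0, 0.017, -1], [0.0007, -0.003, 0.15, 0, 0, 0.017, -1], [0.0007, -0.003, 0.173, 0, 0, 0.017, -1], [0.0007, -0.003, 0.173, 0, 0, 0.017, -1], [0.0007, -0.003, 0.173, 0, 0, 0.017, 0], [0.0007, -0.003, 0.173, 0, 0, 0.017, 0], [0.0007, -0.003, 0.173, 0, 0, 0.017, 0]]], "force": 20}}

```text
clock: 3.7
position: [0.4246, -0.2013, 0.0087]
ee_rot: [0.137, 3.136, -0.001]
force: [-0.0, 1.3, 1.0]
width: 0.833
gripper_force: 0.0
```

Emit:
{"op": "jog_arm", "data": {"motion": [[[0, 0, 0, 0, 0, 0, 0], [0, 0, 0, 0, 0, 0, 0], [0, 0, 0, 0, 0, 0, 0]]]}}

```text
clock: 3.95
position: [0.4235, -0.2011, 0.0074]
ee_rot: [0.138, 3.137, -0.0]
force: [-0.2, -1.2, -0.2]
width: 0.614
gripper_force: 0.0
```

```bash
python3 -c "
from h import *
go((.422,-.198,.1,1.5),(*bd(.025,.052),.1,BA),(*bd(.025,.052),.021,BA))"
```

```text
now [ 0.4235 -0.2011  0.0074] th 1.4831 w 0.614 t 3.95 F [-0.2 -1.2 -0.2]
[0.0017, 0.003, -0.0926, -0.0, 0.0012, -0.0169] n~ 2.2
[-0.1158, 0.3088, -0.0925, 0.0007, 0.001, 1.2361] n~ 8.2
[-0.1157, 0.3088, -0.0135, 0.0007, 0.001, 1.2361] n~ 7.9
```

```bash
python3 -c "
from h import *
save('wrist','w3.png'); s=observe(); print(s['width'],s['gripper_force'])"
```

```text
0.5694523984391743 0.0
```

View pics/w3.png

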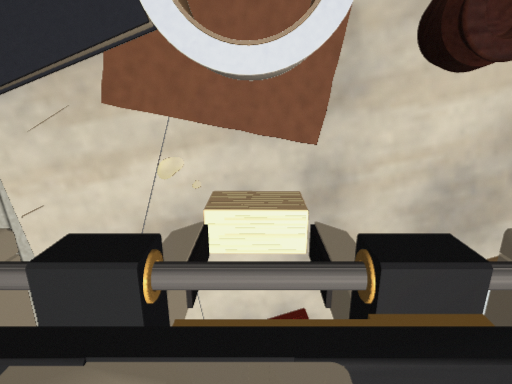

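Maple (205–310, 190–255) sits between the fingers, which have almost reached its ends. I'll keep closing.

Emit:
{"op": "jog_arm", "data": {"motion": [[[0, 0, 0, 0, 0, 0, 1], [0, 0, 0, 0, 0, 0, 1], [0, 0, 0, 0, 0, 0, 1], [0, 0, 0, 0, 0, 0, 1], [0, 0, 0, 0, 0, 0, 1]]], "force": 20}}

```text
clock: 4.42
position: [0.423, -0.2011, 0.0067]
ee_rot: [-0.138, -3.138, 0.0]
force: [-0.5, -0.7, -0.1]
width: 0.211
gripper_force: 0.0
```

```bash
python3 -c "
from h import *
save('wrist','w4.png'); s=observe(); print(s['width'],s['gripper_force'])
go((*bd(.025,.052),.1,BA),(*bd(.025,.052),.021,BA))"
```

```text
0.16798606783547992 0.0
now [ 0.423  -0.2011  0.0066] th 1.4828 w 0.168 t 4.47 F [ 0.7 -0.9 -0.2]
[-0.1161, 0.3089, -0.0934, -0.0001, -0.0002, 1.2358] n~ 8.2
[-0.1162, 0.3089, -0.0144, -0.0001, -0.0002, 1.2358] n~ 7.9
```

View pics/w4.png

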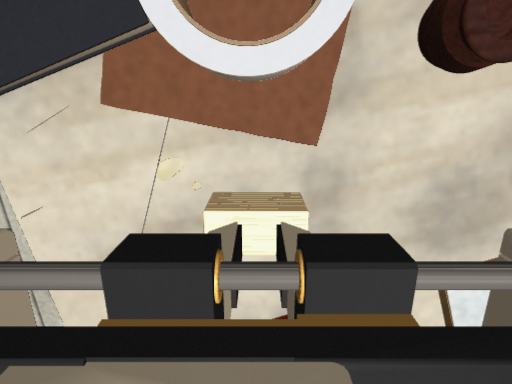

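```bash
python3 -c "
from h import *
s=observe();p=s['position'];M=R.from_rotvec(s['ee_rot']).as_matrix()
print(K('wrist')[3].round(3).tolist())
print('tcp',proj('wrist',p),'grasp',proj('wrist',p-M[:,2]*.0188),proj('wrist',p-M[:,2]*.06))
r=silhouettes('maple','wrist')[0];print(r['pixel'])
print(proj('wrist',pts('maple',.423,-.2007,1.485)).round())
print(unproj('wrist',[[205,210],[307,210],[308,255],[208,255]],.038).round(4))
"; 
```

```text
[[0.087, 0.956, 0.28, 0.349], [0.996, -0.083, -0.025, -0.194], [-0.0, 0.281, -0.96, 0.201], [0.0, 0.0, 0.0, 1.0]]
tcp [[257.85736996 214.28050543]] grasp [[257.75871096 225.36304735]] [[257.45944222 258.98043905]]
[254.5, 213.5]
[[216. 230.]
 [301. 229.]
 [303. 191.]
 [214. 191.]
 [207. 256.]
 [310. 256.]
 [312. 211.]
 [205. 211.]]
[[ 0.4059 -0.2292  0.038 ]
 [ 0.4108 -0.1723  0.038 ]
 [ 0.4389 -0.173   0.038 ]
 [ 0.4338 -0.2313  0.038 ]]
```

The strip is exactly where predicted, but the fingers seem to have closed above its top. I'll check from the side.

```bash
python3 -c "
from h import *
save('side','s1.png'); im=cv2.imread('pics/s1.png'); p=observe()['position']; print(p, proj('side',p),proj('side',p+[0,0,.033]))
u,v=proj('side',p)[0].astype(int); cv2.imwrite('pics/s1c.png',cv2.resize(im[v-80:v+40,u-80:u+80],None,fx=4.5,fy=4.5,interpolation=cv2.INTER_CUBIC)); print(u-80,v-80)
"
```

```text
[ 0.42302592 -0.20111153  0.00666431] [[251.37090077 265.5016873 ]] [[250.83951958 251.72144649]]
171 185
```

View pics/s1c.png

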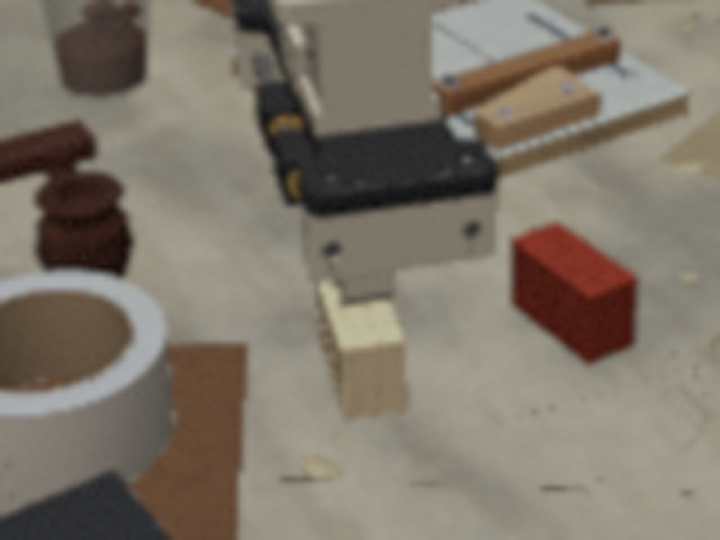

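Confirmed: the finger ends are about 33 mm above the reported TCP, just over the strip top. I'll open, go lower and grip again.

Emit:
{"op": "jog_arm", "data": {"motion": [[[0, 0, -0.005, 0, 0, 0, -1], [0, 0, -0.005, 0, 0, 0, -1], [0, 0, -0.005, 0, 0, 0, -1], [0, 0, -0.005, 0, 0, 0, -1], [0, 0, -0.005, 0, 0, 0, -1], [0, 0, -0.005, 0, 0, 0, -1], [0, 0, -0.005, 0, 0, 0, -1], [0, 0, -0.005, 0, 0, 0, -1], [0, 0, -0.005, 0, 0, 0, -1], [0, 0, -0.005, 0, 0, 0, -1]]]}}

```text
clock: 5.4
position: [0.4231, -0.2011, 0.0117]
ee_rot: [-0.138, -3.139, -0.0]
force: [0.2, -0.5, -0.0]
width: 0.75
gripper_force: 0.0
```

Emit:
{"op": "jog_arm", "data": {"motion": [[[0, 0, 0.01, 0, 0, 0, -1], [0, 0, 0.02, 0, 0, 0, -1], [0, 0, 0.027, 0, 0, 0, -1], [0, 0, 0.033, 0, 0, 0, -1], [0, 0, 0.033, 0, 0, 0, -1], [0, 0, 0.033, 0, 0, 0, 1], [0, 0, 0.033, 0, 0, 0, 1], [0, 0, 0.033, 0, 0, 0, 1], [0, 0, 0.033, 0, 0, 0, 1], [0, 0, 0.033, 0, 0, 0, 1]]], "force": 20}}

```text
clock: 6.23
position: [0.4233, -0.2011, -0.021]
ee_rot: [0.138, 3.138, -0.0]
force: [-0.2, 0.4, -0.3]
width: 0.69
gripper_force: 0.2
```

Emit:
{"op": "jog_arm", "data": {"motion": [[[0, 0, 0, 0, 0, 0, 1], [0, 0, 0, 0, 0, 0, 1]]]}}

```text
clock: 6.4
position: [0.4233, -0.2012, -0.021]
ee_rot: [0.138, 3.138, -0.0]
force: [0.1, 0.7, 3.7]
width: 0.652
gripper_force: 20.0
```

Emit:
{"op": "jog_arm", "data": {"motion": [[[0, 0, -0.04, 0, 0, 0, 1], [0, 0, -0.08, 0, 0, 0, 1], [0, 0, -0.11, 0, 0, 0, 1], [0, 0, -0.11, 0, 0, 0, 1], [0, 0, -0.11, 0, 0, 0, 1]]]}}

```text
clock: 6.82
position: [0.4244, -0.2012, 0.0902]
ee_rot: [0.137, 3.135, -0.0]
force: [0.3, 0.1, -0.9]
width: 0.652
gripper_force: 20.0
```

```bash
python3 -c "
from h import *
go((*bd(.025,.052),.09,BA))"
```

```text
now [ 0.4244 -0.2012  0.0902] th 1.4835 w 0.652 t 6.82 F [ 0.3  0.1 -0.9]
[-0.115, 0.3088, 0.0006, 0.0023, 0.0033, 1.2365] n~ 7.9
```

Emit:
{"op": "jog_arm", "data": {"motion": [[[-0.115, 0.3088, 0, 0, 0, 1.2365, 1], [-0.115, 0.3088, 0, 0, 0, 1.2365, 1], [-0.115, 0.3088, 0, 0, 0, 1.2365, 1], [-0.115, 0.3088, 0, 0, 0, 1.2365, 1], [-0.115, 0.3088, 0, 0, 0, 1.2365, 1], [-0.115, 0.3088, 0, 0, 0, 1.2365, 1], [-0.115, 0.3088, 0, 0, 0, 1.2365, 1], [-0.115, 0.3088, 0, 0, 0, 1.2365, 1], [-0.115, 0.3088, 0, 0, 0, 1.2365, 1], [-0.115, 0.3088, 0, 0, 0, 1.2365, 1]]]}}

```text
clock: 7.65
position: [0.5645, 0.1003, 0.0865]
ee_rot: [-1.923, -2.483, 0.003]
force: [-0.0, -0.1, -1.3]
width: 0.65
gripper_force: 20.0
```

Emit:
{"op": "jog_arm", "data": {"motion": [[[0, 0, 0, 0, 0, 0, 1], [0, 0, 0, 0, 0, 0, 1], [0, 0, 0, 0, 0, 0, 1]]]}}

```text
clock: 7.9
position: [0.564, 0.0956, 0.088]
ee_rot: [-1.92, -2.486, 0.002]
force: [1.1, 0.1, -1.1]
width: 0.651
gripper_force: 20.0
```

```bash
python3 -c "
from h import *
go((*bd(.025,.052),-.006,BA))
save('wrist','w5.png');go((*bd(.025,.052),-.006,BA))
c=bd(0,0);loc=lambda a,b,z:[*bd(a,b),z]
P=[loc(a/1000,b/1000,z/1000) for a,b,z in [(-95,95,15),(-95,-95,15),(95,-95,15),(95,95,15),(-35,70,31),(85,70,31),(-35,-48,31),(-35,-30,31),(-35,-70.8,31),(25,69,15),(25,-29,15)]]
im=cv2.imread('pics/w5.png')
for q in proj('wrist',P):
  cv2.drawMarker(im,tuple(int(v) for v in q.round()),(0,255,0),cv2.MARKER_CROSS,8,1)
q=proj('wrist',pts('maple',*bd(.025,.052),BA,.08))
for a in q: cv2.drawMarker(im,tuple(int(v) for v in a.round()),(255,0,255),cv2.MARKER_CROSS,8,1)
cv2.imwrite('pics/w5m.png',cv2.resize(im,None,fx=1.5,fy=1.5))
"
```

```text
now [0.564  0.0956 0.088 ] th 0.2556 w 0.651 t 7.9 F [ 1.1  0.1 -1.1]
[0.0003, 0.0021, 0.094, -0.0014, 0.0003, 0.0086] n~ 2.3
now [0.5642 0.0956 0.0883] th 0.2547 w 0.657 t 7.95 F [ 0.7 -0.6 -0.6]
[0.0003, 0.0018, 0.0943, -0.0009, -0.0, 0.0077] n~ 2.3
```

View pics/w5m.png

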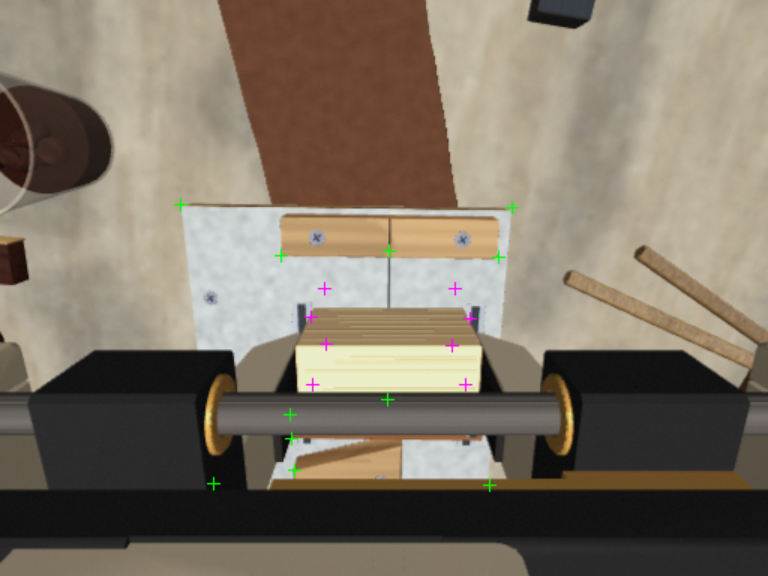

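The board fit holds to about 1 mm: predicted fence and board corners lie on the seen ones, and the black line and strip are both at column 389 (1.5x view). Placing maple.

Emit:
{"op": "jog_arm", "data": {"motion": [[[0.0003, 0.002, 0.04, 0, 0, 0.008, 1], [0.0003, 0.002, 0.075, 0, 0, 0.008, 1], [0.0003, 0.002, 0.085, 0, 0, 0.008, 1], [0.0003, 0.002, 0.09, 0, 0, 0.008, 1], [0.0003, 0.002, 0.093, 0, 0, 0.008, 1], [0.0003, 0.002, 0.094, 0, 0, 0.008, 1], [0.0003, 0.002, 0.094, 0, 0, 0.008, 1], [0.0003, 0.002, 0.094, 0, 0, 0.008, 1]]]}}

```text
clock: 8.62
position: [0.5676, 0.0973, -0.004]
ee_rot: [1.933, 2.475, 0.003]
force: [-0.1, -0.3, 0.2]
width: 0.649
gripper_force: 20.0
```

```bash
python3 -c "
from h import *
go((*bd(.025,.052),-.006,BA))"
```

```text
now [ 0.5676  0.0973 -0.004 ] th 0.2448 w 0.649 t 8.62 F [-0.1 -0.3  0.2]
[-0.0005, -0.0019, 0.002, 0.0022, -0.0002, -0.0022] n~ 0.1
```

Emit:
{"op": "jog_arm", "data": {"motion": [[[-0.0005, -0.001, 0.0015, 0, 0, 0, 1], [-0.0005, -0.001, 0.0015, 0, 0, 0, 1], [-0.0005, -0.001, 0.0015, 0, 0, 0, -1], [-0.0005, -0.001, 0.0015, 0, 0, 0, -1], [-0.0005, -0.001, 0.0015, 0, 0, 0, -1], [-0.0005, -0.001, 0.0015, 0, 0, 0, -1], [-0.0005, -0.001, -0.03, 0, 0, 0, -1], [-0.0005, -0.001, -0.06, 0, 0, 0, -1], [-0.0005, -0.001, -0.1, 0, 0, 0, -1], [-0.0005, -0.001, -0.12, 0, 0, 0, -1]]]}}

```text
clock: 9.45
position: [0.5671, 0.0959, 0.1183]
ee_rot: [1.934, 2.473, 0.003]
force: [1.1, 0.2, -0.1]
width: 1.003
gripper_force: 0.0
```

```bash
python3 -c "
from h import *
go((.605,-.199,.13,1.55))"
```

```text
now [0.5671 0.0959 0.1183] th 0.2437 w 1.003 t 9.45 F [ 1.1  0.2 -0.1]
[-0.2953, -0.0343, -0.0117, 0.0022, 0.0023, -1.3063] n~ 7.1
```

Emit:
{"op": "jog_arm", "data": {"motion": [[[-0.295, -0.034, -0.012, 0, 0, -1.306, -1], [-0.295, -0.034, -0.012, 0, 0, -1.306, -1], [-0.295, -0.034, -0.012, 0, 0, -1.306, -1], [-0.295, -0.034, -0.012, 0, 0, -1.306, -1], [-0.295, -0.034, -0.012, 0, 0, -1.306, -1], [-0.295, -0.034, -0.012, 0, 0, -1.306, -1], [-0.295, -0.034, -0.012, 0, 0, -1.306, -1], [-0.295, -0.034, -0.012, 0, 0, -1.306, -1], [-0.295, -0.034, -0.012, 0, 0, -1.306, -1], [-0.295, -0.034, -0.012, 0, 0, -1.306, -1]]]}}

```text
clock: 10.28
position: [0.6037, -0.1999, 0.1265]
ee_rot: [-0.115, -3.139, 0.001]
force: [-0.6, 0.6, -0.3]
width: 0.997
gripper_force: 0.0
```

Emit:
{"op": "jog_arm", "data": {"motion": [[[0, 0, 0, 0, 0, 0, -1], [0, 0, 0, 0, 0, 0, -1], [0, 0, 0, 0, 0, 0, -1], [0, 0, 0, 0, 0, 0, -1]]]}}

```text
clock: 10.62
position: [0.6042, -0.1976, 0.1266]
ee_rot: [-0.123, -3.139, -0.0]
force: [-0.3, -0.2, 0.6]
width: 0.998
gripper_force: 0.0
```

```bash
python3 look.py w6.png walnut,.632,-.198,1.55 padauk,.525,-.196,1.74; python3 - <<'E'
from h import *
go((.632,-.198,-.021,1.55))
# where do the box predictions of the maple land in the top view
get_image('top')
for q,x0 in (('maple',(*bd(.025,.052),BA)),):
    for r in silhouettes(q,'top')[:2]:
        v,c=fit(q,{'top':r['mask']},x0,.015); d=v[:2]-BO; print(q,r['pixel'],round(r['p'],2),v,c,'board xy',np.cos(BA)*d[0]+np.sin(BA)*d[1],-np.sin(BA)*d[0]+np.cos(BA)*d[1])
E
```

```text
walnut 0.76 [257. 203.] 2171 [ 0.6313 -0.2001  1.5476] 0.122 pred px [[260. 202.]]
padauk 0.88 [248.  97.] 2344 [ 0.526  -0.1986  1.8228] 0.042 pred px [[253.  93.]]
now [ 0.6043 -0.1976  0.1267] th 1.4939 w 0.997 t 10.77 F [0.8 1.  0.5]
[-0.0277, 0.0018, 0.1477, -0.0001, -0.0001, -0.0561] n~ 3.6
maple [233.7, 175.0] 0.68 [0.56841903 0.09802174 0.33766921] 0.23853534919076536 board xy 0.02792550791055742 0.05300268193473515
```

Emit:
{"op": "jog_arm", "data": {"motion": [[[-0.0273, 0, 0.04, 0, 0, -0.054, -1], [-0.0273, 0, 0.07, 0, 0, -0.054, -1], [-0.0273, 0, 0.1, 0, 0, -0.054, -1], [-0.0273, 0, 0.13, 0, 0, -0.054, -1], [-0.0273, 0, 0.147, 0, 0, -0.054, -1], [-0.0273, 0, 0.147, 0, 0, -0.054, -1], [-0.0273, 0, 0.147, 0, 0, -0.054, -1], [-0.0273, 0, 0.147, 0, 0, -0.054, 1], [-0.0273, 0, 0.147, 0, 0, -0.054, 1], [-0.0273, 0, 0.147, 0, 0, -0.054, 1]]]}}

```text
clock: 11.7
position: [0.6326, -0.2004, -0.0185]
ee_rot: [0.035, 3.139, -0.001]
force: [-0.0, -0.5, -0.0]
width: 0.831
gripper_force: 0.0
```

Emit:
{"op": "jog_arm", "data": {"motion": [[[0, 0, 0, 0, 0, 0, 1], [0, 0, 0, 0, 0, 0, 1], [0, 0, 0, 0, 0, 0, 1], [0, 0, 0, 0, 0, 0, 1], [0, 0, 0, 0, 0, 0, 1]]]}}

```text
clock: 12.12
position: [0.6318, -0.2001, -0.0196]
ee_rot: [0.035, 3.14, 0.0]
force: [-1.2, 1.0, 6.8]
width: 0.659
gripper_force: 19.9
```

```bash
python3 -c "
from h import *
go((.6313,-.2001,.09,1.548),(*bd(.025,.020),.09,BA))"
```

```text
now [ 0.6318 -0.2001 -0.0196] th 1.5486 w 0.659 t 12.12 F [-1.2  1.   6.8]
[0.0004, 0.0, -0.1096, 0.0, 0.0009, 0.0006] n~ 2.6
[0.064, 0.2641, -0.1096, 0.0006, 0.0008, 1.3016] n~ 7.0
```

Emit:
{"op": "jog_arm", "data": {"motion": [[[0, 0, -0.04, 0, 0, 0, 1], [0, 0, -0.08, 0, 0, 0, 1], [0.064, 0.264, -0.11, 0, 0, 1.3016, 1], [0.064, 0.264, -0.11, 0, 0, 1.3016, 1], [0.064, 0.264, -0.11, 0, 0, 1.3016, 1], [0.064, 0.264, -0.11, 0, 0, 1.3016, 1], [0.064, 0.264, -0.11, 0, 0, 1.3016, 1], [0.064, 0.264, -0.11, 0, 0, 1.3016, 1], [0.064, 0.264, -0.11, 0, 0, 1.3016, 1], [0.064, 0.264, -0.11, 0, 0, 1.3016, 1]]]}}

```text
clock: 12.95
position: [0.572, 0.0733, 0.0895]
ee_rot: [-1.531, -2.74, -0.004]
force: [0.3, 1.2, -0.8]
width: 0.652
gripper_force: 19.9
```

```bash
python3 -c "
from h import *
go((*bd(.025,.020),.09,BA))"
```

```text
now [0.572  0.0733 0.0895] th 0.5514 w 0.652 t 12.95 F [ 0.3  1.2 -0.8]
[-0.0077, -0.0028, -0.0005, 0.0002, -0.004, 0.3044] n~ 0.2
```

Emit:
{"op": "jog_arm", "data": {"motion": [[[0, 0, 0, 0, 0, 0.302, 1], [0, 0, 0, 0, 0, 0.302, 1], [0, 0, 0, 0, 0, 0.302, 1], [0, 0, 0, 0, 0, 0.302, 1], [0, 0, 0, 0, 0, 0.302, 1], [0, 0, 0, 0, 0, 0.302, 1]]]}}

```text
clock: 13.45
position: [0.5732, 0.0653, 0.0897]
ee_rot: [-1.929, -2.48, 0.0]
force: [0.0, -0.2, -0.7]
width: 0.655
gripper_force: 19.9
```

```bash
cat > chk.py <<'E'
# lateral (board y) offset of the held strip, wrist view: fit with known held height
from h import *
import sys
q=sys.argv[1]; y=float(sys.argv[2])
s=observe(); p=s['position']; save('wrist',sys.argv[3]); zb=p[2]+.0205
r=silhouettes(q,'wrist')
for k in r[:2]:
    v,c=fit(q,{'wrist':k['mask']},(p[0],p[1],BA),zb); d=v[:2]-p[:2]
    print(q,k['p'],k['pixel'],k['mask'].sum(),'offset board x,y',np.cos(BA)*d[0]+np.sin(BA)*d[1],-np.sin(BA)*d[0]+np.cos(BA)*d[1],'yaw',v[2],c)
for k in silhouettes('maple','wrist')[:2]:
    v,c=fit('maple',{'wrist':k['mask']},(*bd(.025,.052),BA),.015); d=v[:2]-BO
    print('maple',k['p'],k['pixel'],'board xy',np.cos(BA)*d[0]+np.sin(BA)*d[1],-np.sin(BA)*d[0]+np.cos(BA)*d[1],'yaw',v[2],c)
go((*bd(.025,y),-.005,BA))
E
python3 chk.py walnut .02 w7.png
```

```text
walnut 0.84 [255.8, 233.5] 6476 offset board x,y 0.0012783854484186108 0.007205182557383317 yaw 0.49923135615320147 0.4623017251238931
maple 0.96 [261.0, 149.8] board xy 0.026775550644794588 0.05365206081667779 yaw 0.22359222093049108 0.0833841652923389
now [0.5733 0.0652 0.0898] th 0.2474 w 0.652 t 13.6 F [-0.8  1.3 -0.8]
[0.0, 0.0004, 0.0948, 0.0001, -0.0003, 0.0004] n~ 2.3
```

View pics/w7.png

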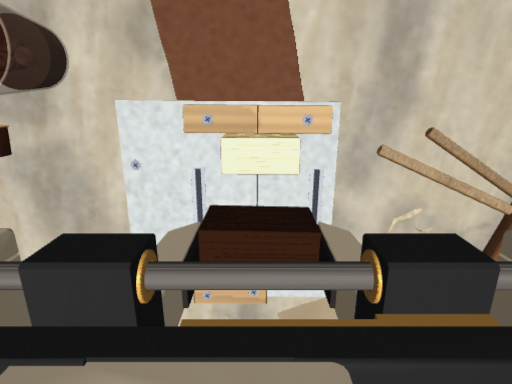

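Maple is at (260,155), parallel and close to the fence. The held walnut is centred at column 260. Placing it.

Emit:
{"op": "jog_arm", "data": {"motion": [[[0, 0, 0.04, 0, 0, 0, 1], [0, 0, 0.075, 0, 0, 0, 1], [0, 0, 0.085, 0, 0, 0, 1], [0, 0, 0.09, 0, 0, 0, 1], [0, 0, 0.0935, 0, 0, 0, 1], [0, 0, 0.095, 0, 0, 0, 1], [0, 0, 0.095, 0, 0, 0, 1], [0, 0, 0.095, 0, 0, 0, 1], [0, 0, 0.095, 0, 0, 0, -1], [0, 0, 0.095, 0, 0, 0, -1]]]}}

```text
clock: 14.43
position: [0.5738, 0.0655, -0.0045]
ee_rot: [1.931, 2.477, 0.002]
force: [0.7, -0.4, 0.1]
width: 0.752
gripper_force: 0.0
```

Emit:
{"op": "jog_arm", "data": {"motion": [[[0, 0, 0, 0, 0, 0, -1], [0, 0, 0, 0, 0, 0, -1], [0, 0, -0.03, 0, 0, 0, -1], [0, 0, -0.06, 0, 0, 0, -1], [0, 0, -0.1, 0, 0, 0, -1], [0, 0, -0.12, 0, 0, 0, -1], [0, 0, -0.12, 0, 0, 0, -1]]]}}

```text
clock: 15.02
position: [0.5762, 0.065, 0.1194]
ee_rot: [1.929, 2.474, 0.008]
force: [0.6, 0.4, 0.4]
width: 1.002
gripper_force: 0.0
```

```bash
python3 -c "
from h import *
go((.526,-.1985,.115,1.815))"
```

```text
now [0.5762 0.065  0.1194] th 0.2462 w 1.002 t 15.02 F [0.6 0.4 0.4]
[-0.2433, -0.1129, 0.0036, 0.0053, 0.0057, -1.5688] n~ 6.4
```

Emit:
{"op": "jog_arm", "data": {"motion": [[[-0.243, -0.112, 0, 0, 0, -1.569, -1], [-0.243, -0.112, 0, 0, 0, -1.569, -1], [-0.243, -0.112, 0, 0, 0, -1.569, -1], [-0.243, -0.112, 0, 0, 0, -1.569, -1], [-0.243, -0.112, 0, 0, 0, -1.569, -1], [-0.243, -0.112, 0, 0, 0, -1.569, -1], [-0.243, -0.112, 0, 0, 0, -1.569, -1], [-0.243, -0.112, 0, 0, 0, -1.569, -1], [-0.243, -0.112, 0, 0, 0, -1.569, -1], [-0.243, -0.112, 0, 0, 0, -1.569, -1]]]}}

```text
clock: 15.85
position: [0.5234, -0.1984, 0.1143]
ee_rot: [-0.109, -3.139, -0.0]
force: [0.6, 0.9, -0.3]
width: 1.002
gripper_force: 0.0
```

Emit:
{"op": "jog_arm", "data": {"motion": [[[0, 0, 0, 0, 0, -0.32, -1], [0, 0, 0, 0, 0, -0.32, -1], [0, 0, 0, 0, 0, -0.32, -1], [0, 0, 0, 0, 0, -0.32, -1], [0, 0, 0, 0, 0, -0.32, -1], [0, 0, 0, 0, 0, -0.32, -1]]]}}

```text
clock: 16.35
position: [0.5238, -0.1977, 0.1145]
ee_rot: [0.381, -3.118, -0.0]
force: [0.0, -0.1, 0.3]
width: 0.999
gripper_force: 0.0
```

```bash
python3 look.py w8.png padauk,.525,-.198,1.8; python3 -c "
from h import *
go((.5255,-.1985,-.02,1.815))"
```

```text
padauk 0.93 [256. 182.] 2446 [ 0.5261 -0.1986  1.8434] 0.074 pred px [[258. 180.]]
now [ 0.5239 -0.1976  0.1146] th 1.815 w 0.999 t 16.45 F [0.2 0.6 0.3]
[-0.0013, -0.0013, 0.1346, 0.0001, -0.0003, -0.0] n~ 3.2
```

Emit:
{"op": "jog_arm", "data": {"motion": [[[-0.0018, -0.0015, 0.04, 0, 0, -0.015, -1], [-0.0018, -0.0015, 0.08, 0, 0, -0.015, -1], [-0.0018, -0.0015, 0.115, 0, 0, -0.015, -1], [-0.0018, -0.0015, 0.135, 0, 0, -0.015, -1], [-0.0018, -0.0015, 0.135, 0, 0, -0.015, -1], [-0.0018, -0.0015, 0.135, 0, 0, -0.015, -1], [-0.0018, -0.0015, 0.135, 0, 0, -0.015, 1], [-0.0018, -0.0015, 0.135, 0, 0, -0.015, 1], [-0.0018, -0.0015, 0.135, 0, 0, -0.015, 1], [-0.0018, -0.0015, 0.135, 0, 0, -0.015, 1]]]}}

```text
clock: 17.28
position: [0.5271, -0.1989, -0.019]
ee_rot: [-0.408, 3.113, -0.001]
force: [-0.7, 0.3, 0.6]
width: 0.764
gripper_force: 0.0
```

Emit:
{"op": "jog_arm", "data": {"motion": [[[0, 0, 0, 0, 0, 0, 1], [0, 0, 0, 0, 0, 0, 1], [0, 0, 0, 0, 0, 0, 1], [0, 0, 0, 0, 0, 0, 1], [0, 0, 0, 0, 0, 0, 1]]]}}

```text
clock: 17.7
position: [0.5266, -0.1987, -0.0196]
ee_rot: [-0.409, 3.114, -0.0]
force: [0.1, 0.0, 6.3]
width: 0.65
gripper_force: 20.0
```

```bash
python3 -c "
from h import *
go((*bd(.025,-.012),.09,BA))"
```

```text
now [ 0.5266 -0.1987 -0.0196] th 1.8317 w 0.65 t 17.7 F [0.1 0.  6.3]
[-0.1132, 0.2109, -0.1095, 0.0006, 0.0009, 1.5847] n~ 6.3
```

Emit:
{"op": "jog_arm", "data": {"motion": [[[0, 0, -0.04, 0, 0, 0, 1], [0, 0, -0.08, 0, 0, 0, 1], [-0.113, 0.211, -0.11, 0, 0, 1.5847, 1], [-0.113, 0.211, -0.11, 0, 0, 1.5847, 1], [-0.113, 0.211, -0.11, 0, 0, 1.5847, 1], [-0.113, 0.211, -0.11, 0, 0, 1.5847, 1], [-0.113, 0.211, -0.11, 0, 0, 1.5847, 1], [-0.113, 0.211, -0.11, 0, 0, 1.5847, 1], [-0.113, 0.211, -0.11, 0, 0, 1.5847, 1], [-0.113, 0.211, -0.11, 0, 0, 1.5847, 1]]]}}

```text
clock: 18.53
position: [0.5812, 0.038, 0.0897]
ee_rot: [-1.136, -2.929, -0.001]
force: [-0.2, -1.4, -0.3]
width: 0.657
gripper_force: 20.0
```

Emit:
{"op": "jog_arm", "data": {"motion": [[[0, 0, 0, 0, 0, 0.585, 1], [0, 0, 0, 0, 0, 0.585, 1], [0, 0, 0, 0, 0, 0.585, 1], [0, 0, 0, 0, 0, 0.585, 1], [0, 0, 0, 0, 0, 0.585, 1], [0, 0, 0, 0, 0, 0.585, 1], [0, 0, 0, 0, 0, 0.585, 1], [0, 0, 0, 0, 0, 0.585, 1]]]}}

```text
clock: 19.2
position: [0.5808, 0.0343, 0.0897]
ee_rot: [-1.927, -2.481, 0.0]
force: [-0.4, -0.2, -0.7]
width: 0.653
gripper_force: 20.0
```

```bash
sed -i "s/for k in silhouettes('maple','wrist')/for Q,Y in (('maple',.052),('walnut',.02)):\n  for k in silhouettes(Q,'wrist')/; s/    v,c=fit('maple',{'wrist':k\['mask'\]},(\*bd(.025,.052),BA),.015)/    v,c=fit(Q,{'wrist':k['mask']},(*bd(.025,Y),BA),.015)/; s/print('maple'/print(Q/" chk.py; python3 chk.py padauk -.012 w9.png
```

```text
padauk 0.97 [257.1, 232.7] 6732 offset board x,y 0.001061321997917821 0.007437824971915103 yaw 0.494787023661178 0.4065903099883174
walnut 0.69 [257.9, 155.0] board xy 0.02655770377857017 0.02121544079571131 yaw 0.20747870814585215 0.07003986662659968
now [0.5809 0.0342 0.0898] th 0.2477 w 0.651 t 19.4 F [ 0.4  0.2 -0.9]
[-0.0001, 0.0005, 0.0948, 0.0003, -0.0003, 0.0007] n~ 2.3
```

Emit:
{"op": "jog_arm", "data": {"motion": [[[0, 0, 0.04, 0, 0, 0, 1], [0, 0, 0.075, 0, 0, 0, 1], [0, 0, 0.085, 0, 0, 0, 1], [0, 0, 0.09, 0, 0, 0, 1], [0, 0, 0.0935, 0, 0, 0, 1], [0, 0, 0.095, 0, 0, 0, 1], [0, 0, 0.095, 0, 0, 0, 1], [0, 0, 0.095, 0, 0, 0, 1], [0, 0, 0.095, 0, 0, 0, -1], [0, 0, 0.095, 0, 0, 0, -1]]]}}

```text
clock: 20.23
position: [0.5815, 0.0345, -0.0045]
ee_rot: [1.93, 2.477, 0.002]
force: [0.8, -0.3, 0.7]
width: 0.749
gripper_force: 0.0
```

Emit:
{"op": "jog_arm", "data": {"motion": [[[0, 0, 0, 0, 0, 0, -1], [0, 0, 0, 0, 0, 0, -1], [0, 0, -0.03, 0, 0, 0, -1], [0, 0, -0.06, 0, 0, 0, -1], [0, 0, -0.1, 0, 0, 0, -1], [0, 0, -0.12, 0, 0, 0, -1], [0, 0, -0.12, 0, 0, 0, -1]]]}}

```text
clock: 20.82
position: [0.5837, 0.0338, 0.1194]
ee_rot: [1.929, 2.474, 0.008]
force: [0.2, 0.1, -0.5]
width: 1.0
gripper_force: 0.0
```

```bash
python3 -c "
from h import *
w=np.array([.449,.3184]);a=.0455
g=w+np.array([np.cos(a),np.sin(a)])*-.058; print(g)
go((*g,.13,a+np.pi/2))"
```

```text
[0.39106003 0.31576191]
now [0.5837 0.0338 0.1194] th 0.2463 w 1.0 t 20.82 F [ 0.2  0.1 -0.5]
[0.3205, -0.118, -0.0117, 0.0053, 0.0054, -1.37] n~ 8.2
```

Emit:
{"op": "jog_arm", "data": {"motion": [[[0.32, -0.118, -0.02, 0, 0, -1.37, -1], [0.32, -0.118, -0.02, 0, 0, -1.37, -1], [0.32, -0.118, -0.02, 0, 0, -1.37, -1], [0.32, -0.118, -0.02, 0, 0, -1.37, -1], [0.32, -0.118, -0.02, 0, 0, -1.37, -1], [0.32, -0.118, -0.02, 0, 0, -1.37, -1], [0.32, -0.118, -0.02, 0, 0, -1.37, -1], [0.32, -0.118, -0.02, 0, 0, -1.37, -1], [0.32, -0.118, -0.02, 0, 0, -1.37, -1], [0.32, -0.118, -0.02, 0, 0, -1.37, -1]]]}}

```text
clock: 21.65
position: [0.3853, 0.3196, 0.1344]
ee_rot: [-0.095, -3.139, -0.001]
force: [0.7, -1.5, 0.8]
width: 0.997
gripper_force: 0.0
```

Emit:
{"op": "jog_arm", "data": {"motion": [[[0, 0, 0, 0, 0, -0.12, -1], [0, 0, 0, 0, 0, -0.12, -1], [0, 0, 0, 0, 0, -0.12, -1], [0, 0, 0, 0, 0, -0.12, -1], [0, 0, 0, 0, 0, -0.12, -1]]]}}

```text
clock: 22.07
position: [0.3884, 0.3155, 0.1346]
ee_rot: [0.066, -3.141, 0.0]
force: [-0.1, -0.2, 2.0]
width: 1.0
gripper_force: 0.0
```

```bash
python3 look.py w10.png wedge,.449,.3184,.0455; python3 - <<'E'
from h import *
w=np.array([.449,.3184]);a=.0455
g=w+np.array([np.cos(a),np.sin(a)])*-.058
go((*g,-.02,a+np.pi/2))
get_image('top')
for q,y in (('maple',.052),('walnut',.02),('padauk',-.012)):
    for r in silhouettes(q,'top')[:1]:
        v,c=fit(q,{'top':r['mask']},(*bd(.025,y),BA),.015); d=v[:2]-BO; print(q,r['pixel'],round(r['p'],2),v,c,'board xy',np.cos(BA)*d[0]+np.sin(BA)*d[1],-np.sin(BA)*d[0]+np.cos(BA)*d[1])
E
```

```text
wedge 0.95 [262. 200.] 3432 [0.4472 0.3186 0.0362] 0.177 pred px [[258. 228.]]
wedge 0.37 [ 47. 226.] 1533 [ 0.7741  0.3736 -0.4611] 1.0 pred px [[258. 228.]]
now [0.3884 0.3156 0.1346] th 1.6146 w 1.0 t 22.17 F [-0.2  0.   0. ]
[-0.0027, 0.0, 0.1546, -0.0002, -0.0, -0.0017] n~ 3.7
maple [232.9, 174.3] 0.81 [0.56620586 0.09793016 0.33432989] 0.257405823131947 board xy 0.02575711555707424 0.05345499374991895
walnut [243.5, 169.9] 0.54 [0.57718689 0.06621948 0.27641618] 0.19479338120784093 board xy 0.028651741117163725 0.020021900059600126
padauk [253.9, 168.8] 0.82 [0.58248514 0.03669789 0.14660906] 0.26199854153154206 board xy 0.026571277255304167 -0.00989912110238313
```

View pics/w10.png

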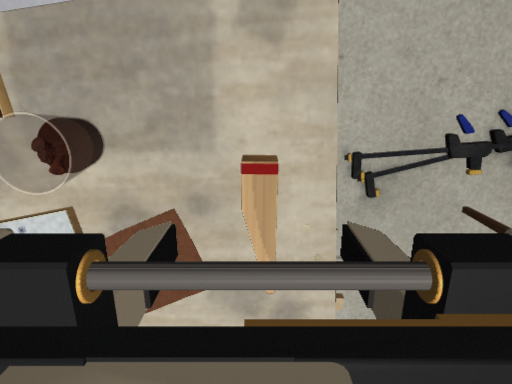

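Emit:
{"op": "jog_arm", "data": {"motion": [[[0, 0.0005, 0.04, 0, 0, 0, -1], [0, 0.0005, 0.08, 0, 0, 0, -1], [0, 0.0005, 0.12, 0, 0, 0, -1], [0, 0.0005, 0.15, 0, 0, 0, -1], [0, 0.0005, 0.155, 0, 0, 0, -1], [0, 0.0005, 0.159, 0, 0, 0, -1], [0, 0.0005, 0.161, 0, 0, 0, -1], [0, 0.0005, 0.161, 0, 0, 0, 1], [0, 0.0005, 0.161, 0, 0, 0, 1], [0, 0.0005, 0.161, 0, 0, 0, 1]]], "force": 40}}

```text
clock: 23.2
position: [0.3891, 0.3172, -0.0249]
ee_rot: [-0.072, 3.139, 0.003]
force: [0.5, -0.3, -0.4]
width: 0.831
gripper_force: 0.0
```

Emit:
{"op": "jog_arm", "data": {"motion": [[[0, 0, 0, 0, 0, 0, 1], [0, 0, 0, 0, 0, 0, 1], [0, 0, 0, 0, 0, 0, 1], [0, 0, 0, 0, 0, 0, 1], [0, 0, 0, 0, 0, 0, 1], [0, 0, 0, 0, 0, 0, 1], [0, 0, 0, 0, 0, 0, 1], [0, 0, 0, 0, 0, 0, 1]]]}}

```text
clock: 23.87
position: [0.3883, 0.3163, -0.0263]
ee_rot: [0.072, -3.141, -0.0]
force: [-0.3, -0.8, 0.3]
width: 0.388
gripper_force: 39.9
```

```bash
python3 -c "
from h import *
go((*bd(-.058-.118,-.068),.09,BA+np.pi/2)); print(bd(-.176,-.068),bd(-.118,-.068),bd(-.043,-.068))"
```

```text
now [ 0.3883  0.3163 -0.0263] th 1.6166 w 0.388 t 23.87 F [-0.3 -0.8  0.3]
[0.0057, -0.3856, -0.1163, 0.0, -0.0001, -0.2012] n~ 9.7
[ 0.40026729 -0.06916753] [ 0.456507   -0.05498676] [ 0.52923077 -0.03664955]
```

Emit:
{"op": "jog_arm", "data": {"motion": [[[0, 0, -0.04, 0, 0, 0, 1], [0, 0, -0.08, 0, 0, 0, 1], [0, 0, -0.12, 0, 0, 0, 1], [0, 0, -0.15, 0, 0, 0, 1], [0.006, -0.3856, -0.15, 0, 0, -0.2012, 1], [0.006, -0.3856, -0.15, 0, 0, -0.2012, 1], [0.006, -0.3856, -0.15, 0, 0, -0.2012, 1], [0.006, -0.3856, -0.15, 0, 0, -0.2012, 1], [0.006, -0.3856, -0.15, 0, 0, -0.2012, 1], [0.006, -0.3856, -0.15, 0, 0, -0.2012, 1]]]}}

```text
clock: 24.7
position: [0.3952, 0.0646, 0.1238]
ee_rot: [-0.388, 3.117, 0.001]
force: [1.3, -0.1, -0.6]
width: 0.387
gripper_force: 39.9
```

```bash
python3 -c "
from h import *
go((*bd(-.058-.118,-.068),.12,BA+np.pi/2))"
```

```text
now [0.3952 0.0646 0.1238] th 1.8182 w 0.387 t 24.7 F [ 1.3 -0.1 -0.6]
[0.0279, -0.1309, 0.0037, 0.0005, 0.0002, 0.0004] n~ 3.2
```

Emit:
{"op": "jog_arm", "data": {"motion": [[[0.028, -0.131, 0.004, 0, 0, 0, 1], [0.028, -0.131, 0.004, 0, 0, 0, 1], [0.028, -0.131, 0.004, 0, 0, 0, 1], [0.028, -0.131, 0.004, 0, 0, 0, 1], [0.028, -0.131, 0.004, 0, 0, 0, 1], [0.028, -0.131, 0.004, 0, 0, 0, 1], [0.028, -0.131, 0.004, 0, 0, 0, 1], [0.028, -0.131, 0.004, 0, 0, 0, 1]]]}}

```text
clock: 25.37
position: [0.4007, -0.066, 0.1196]
ee_rot: [0.391, -3.117, -0.001]
force: [-0.1, 0.9, -0.5]
width: 0.389
gripper_force: 39.9
```

```bash
cat > wl.py <<'E'
from h import *
import sys
save('wrist',sys.argv[1]); s=observe(); p=s['position']
go((*bd(-.058-.118,-.068),-.009,BA+np.pi/2))
# overlay of held wedge prediction: grasp at wedge x=-58
c=p[:2]+.058*np.array([np.cos(BA),np.sin(BA)]); zb=p[2]+.026
im=cv2.imread('pics/'+sys.argv[1])
L=[pts('wedge',*c,BA,zb),[[*bd(-.035,-.048),.031],[*bd(-.035,-.030),.031],[*bd(-.035,-.0708),.031],[*bd(-.095,-.095),.015],[*bd(-.095,.095),.015]]]
for P,col in zip(L,[(255,0,255),(0,255,0)]):
    for q in proj('wrist',P): cv2.drawMarker(im,tuple(int(v) for v in q.round()),col,cv2.MARKER_CROSS,8,1)
cv2.imwrite('pics/m'+sys.argv[1],cv2.resize(im,None,fx=1.5,fy=1.5))
E
python3 wl.py w11.png
```

```text
now [ 0.4008 -0.0661  0.1196] th 1.8204 w 0.392 t 25.42 F [ 0.4 -0.3 -0.8]
[0.0012, -0.0029, 0.1286, 0.0004, -0.0002, 0.0026] n~ 3.1
```

View pics/mw11.png

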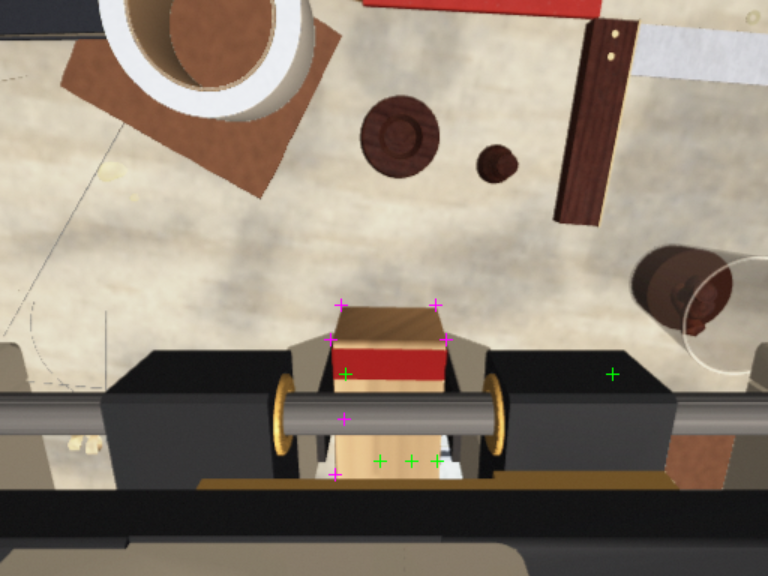

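Emit:
{"op": "jog_arm", "data": {"motion": [[[0.0015, -0.003, 0.04, 0, 0, 0.003, 1], [0.0015, -0.003, 0.08, 0, 0, 0.003, 1], [0.0015, -0.003, 0.11, 0, 0, 0.003, 1], [0.0015, -0.003, 0.122, 0, 0, 0.003, 1], [0.0015, -0.003, 0.128, 0, 0, 0.003, 1], [0.0015, -0.003, 0.1295, 0, 0, 0.003, 1], [0.0015, -0.003, 0.1295, 0, 0, 0.003, 1], [0.0015, -0.003, 0.1295, 0, 0, 0.003, 1]]]}}

```text
clock: 26.08
position: [0.401, -0.0704, -0.0089]
ee_rot: [-0.383, 3.116, -0.0]
force: [-0.5, 0.4, 0.7]
width: 0.392
gripper_force: 39.9
```

```bash
cat >> h.py <<'E'
def tb():
    s=observe(); d=s['position'][:2]-BO; c,q=np.cos(BA),np.sin(BA); F=s['force']
    print('tcp board',round(1000*(c*d[0]+q*d[1]),1),round(1000*(c*d[1]-q*d[0]),1),'z',round(1000*s['position'][2],1),'F board',round(c*F[0]+q*F[1],1),round(c*F[1]-q*F[0],1),round(F[2],1),'th-',round(np.arctan2(*R.from_rotvec(s['ee_rot']).as_matrix()[:2,1][::-1])-BA-np.pi/2,4),s['clock'])
E
python3 -c "
from h import *
tb();go((*bd(-.176,-.068),-.0105,BA+np.pi/2))"
```

```text
tcp board -175.6 -69.4 z -8.9 F board -0.4 0.5 0.7 th- -0.0022 26.0833
now [ 0.401  -0.0704 -0.0089] th 1.8156 w 0.392 t 26.08 F [-0.5  0.4  0.7]
[0.0004, 0.0014, 0.0016, -0.0002, 0.0018, -0.0022] n~ 0.1
```

Emit:
{"op": "jog_arm", "data": {"motion": [[[0, 0.001, 0.001, 0, 0, -0.002, 1], [-0.008, 0.001, 0.001, 0, 0, -0.002, 1], [-0.016, 0.001, 0.001, 0, 0, -0.002, 1], [-0.024, 0.001, 0.001, 0, 0, -0.002, 1], [-0.032, 0.001, 0.001, 0, 0, -0.002, 1], [-0.038, 0.001, 0.001, 0, 0, -0.002, 1], [-0.044, 0.001, 0.001, 0, 0, -0.002, 1], [-0.048, 0.001, 0.001, 0, 0, -0.002, 1], [-0.048, 0.001, 0.001, 0, 0, -0.002, 1], [-0.048, 0.001, 0.001, 0, 0, -0.002, 1]]]}}

```text
clock: 26.92
position: [0.4462, -0.0582, -0.0109]
ee_rot: [0.386, -3.117, 0.0]
force: [0.2, 0.1, -1.7]
width: 0.388
gripper_force: 39.9
```

```bash
python3 -c "
from h import *
tb()"
```

```text
tcp board -128.7 -68.6 z -10.9 F board 0.2 0.0 -1.7 th- -0.0009 26.9167
```

Emit:
{"op": "jog_arm", "data": {"motion": [[[-0.006, 0.0016, -0.0005, 0, 0, 0, 1], [-0.012, 0.0032, -0.0005, 0, 0, 0, 1], [-0.018, 0.0049, -0.0005, 0, 0, 0, 1], [-0.024, 0.0065, -0.0005, 0, 0, 0, 1], [-0.03, 0.0082, -0.0005, 0, 0, 0, 1], [-0.036, 0.0098, -0.0005, 0, 0, 0, 1], [-0.042, 0.0115, -0.0005, 0, 0, 0, 1], [-0.048, 0.0131, -0.0005, 0, 0, 0, 1], [-0.048, 0.0131, -0.0005, 0, 0, 0, 1], [-0.048, 0.0131, -0.0005, 0, 0, 0, 1]]]}}

```text
clock: 27.75
position: [0.4903, -0.0335, -0.0103]
ee_rot: [-0.386, 3.117, -0.0]
force: [-0.0, 0.2, -0.8]
width: 0.392
gripper_force: 39.9
```

```bash
python3 -c "
from h import *
tb()"
```

```text
tcp board -80.0 -55.4 z -10.3 F board 0.0 0.2 -0.8 th- -0.0003 27.75
```

Emit:
{"op": "jog_arm", "data": {"motion": [[[-0.004, 0.0011, 0, 0, 0, 0, 1], [-0.008, 0.0022, 0, 0, 0, 0, 1], [-0.011, 0.0031, 0, 0, 0, 0, 1], [-0.014, 0.0039, 0, 0, 0, 0, 1], [-0.016, 0.0045, 0, 0, 0, 0, 1], [-0.016, 0.0045, 0, 0, 0, 0, 1], [-0.016, 0.0045, 0, 0, 0, 0, 1]]]}}

```text
clock: 28.33
position: [0.5046, -0.0254, -0.0102]
ee_rot: [-0.386, 3.117, -0.0]
force: [-0.1, -0.5, -0.6]
width: 0.391
gripper_force: 39.9
```

```bash
python3 -c "
from h import *
tb(); print(observe()['ft_torque'])"
```

```text
tcp board -64.1 -51.1 z -10.2 F board -0.2 -0.5 -0.6 th- -0.0008 28.3333
[-0.16429469 -0.08371459 -0.03928884]
```

Emit:
{"op": "jog_arm", "data": {"motion": [[[-0.001, 0.0003, 0, 0, 0, 0, 1], [-0.002, 0.0006, 0, 0, 0, 0, 1], [-0.003, 0.0008, 0, 0, 0, 0, 1], [-0.004, 0.0011, 0, 0, 0, 0, 1], [-0.004, 0.0011, 0, 0, 0, 0, 1]]]}}

```text
clock: 28.75
position: [0.5072, -0.0242, -0.0104]
ee_rot: [0.385, -3.117, 0.001]
force: [-2.6, -5.7, -0.5]
width: 0.391
gripper_force: 39.8
```

```bash
python3 -c "
from h import *
tb(); print(observe()['ft_torque'])"
```

```text
tcp board -61.3 -50.5 z -10.4 F board -4.0 -4.9 -0.5 th- -0.0015 28.75
[-0.88403773  0.49233832  0.08489396]
```

Emit:
{"op": "jog_arm", "data": {"motion": [[[-0.001, 0, 0, 0, 0, 0, 1], [-0.002, 0, 0, 0, 0, 0, 1], [-0.003, 0, 0, 0, 0, 0, 1], [-0.003, 0, 0, 0, 0, 0, 1]]]}}

```text
clock: 29.08
position: [0.5079, -0.024, -0.0108]
ee_rot: [0.384, -3.113, 0.0]
force: [-7.5, -6.3, 2.5]
width: 0.389
gripper_force: 39.8
```

```bash
cat > st.py <<'E'
from h import *
tb()
get_image('top'); get_image('side')
for cam in('top','side'):
  for q,x,y in (('maple',.025,.056),('walnut',.025,.028),('padauk',.025,0),('wedge',0,-.05)):
    for r in silhouettes(q,cam)[:1]:
        v,c=fit(q,{cam:r['mask']},(*bd(x,y),BA),.015); d=v[:2]-BO; print(cam,q,np.round(r['pixel']),round(r['p'],2),'yaw',round(v[2]-BA,3),round(c,2),'board xy',round(1000*(np.cos(BA)*d[0]+np.sin(BA)*d[1]),1),round(1000*(-np.sin(BA)*d[0]+np.cos(BA)*d[1]),1))
E
python3 st.py
```

```text
tcp board -60.6 -50.5 z -10.8 F board -8.8 -4.3 2.5 th- -0.0016 29.0833
top maple [231. 173.] 0.81 yaw 0.063 0.15 board xy 26.5 55.6
top walnut [241. 174.] 0.6 yaw -0.022 0.29 board xy 25.5 25.9
top padauk [251. 170.] 0.55 yaw -0.052 0.26 board xy 26.5 -0.8
top wedge [242. 173.] 0.57 yaw -3.183 1.65 board xy 2.6 29.2
side wedge [277. 201.] 0.88 yaw 0.041 1.31 board xy 0.9 -44.7
```

Emit:
{"op": "jog_arm", "data": {"motion": [[[0, 0, 0, 0, 0, 0, -1], [0, 0, 0, 0, 0, 0, -1], [0, 0, 0, 0, 0, 0, -1], [0, 0, 0, 0, 0, 0, -1], [0, 0, 0, 0, 0, 0, -1], [0, 0, 0, 0, 0, 0, -1], [0, 0, -0.03, 0, 0, 0, -1], [0, 0, -0.07, 0, 0, 0, -1], [0, 0, -0.11, 0, 0, 0, -1], [0, 0, -0.15, 0, 0, 0, -1]]]}}

```text
clock: 30.42
position: [0.5101, -0.023, 0.1413]
ee_rot: [0.385, -3.117, 0.001]
force: [1.3, 1.0, -1.3]
width: 0.993
gripper_force: 0.0
```

```bash
python3 -c "
from h import *
go((.595,.296,.14,.1))
im=cv2.imread('pics/top0.png'); im=save('top','t2.png')[:,:,::-1][130:235,205:310]; cv2.imwrite('pics/t2c.png',cv2.resize(im,None,fx=5.7,fy=5.7,interpolation=cv2.INTER_CUBIC))"
```

```text
now [ 0.5101 -0.023   0.1413] th 1.8163 w 0.993 t 30.42 F [ 1.3  1.  -1.3]
[-0.1599, 0.2888, 0.001, -0.0012, -0.0005, 1.7163] n~ 7.9
```

Emit:
{"op": "jog_arm", "data": {"motion": [[[-0.16, 0.289, 0, 0, 0, 1.716, -1], [-0.16, 0.289, 0, 0, 0, 1.716, -1], [-0.16, 0.289, 0, 0, 0, 1.716, -1], [-0.16, 0.289, 0, 0, 0, 1.716, -1], [-0.16, 0.289, 0, 0, 0, 1.716, -1], [-0.16, 0.289, 0, 0, 0, 1.716, -1], [-0.16, 0.289, 0, 0, 0, 1.716, -1], [-0.16, 0.289, 0, 0, 0, 1.716, -1], [-0.16, 0.289, 0, 0, 0, 1.716, -1], [-0.16, 0.289, 0, 0, 0, 1.716, -1]]]}}

```text
clock: 31.3
position: [0.595, 0.3003, 0.1385]
ee_rot: [-1.512, -2.754, 0.001]
force: [0.3, -1.7, 0.6]
width: 1.0
gripper_force: 0.0
```

Emit:
{"op": "jog_arm", "data": {"motion": [[[0, 0, 0, 0, 0, 0.466, -1], [0, 0, 0, 0, 0, 0.466, -1], [0, 0, 0, 0, 0, 0.466, -1], [0, 0, 0, 0, 0, 0.466, -1], [0, 0, 0, 0, 0, 0.466, -1], [0, 0, 0, 0, 0, 0.466, -1], [0, 0, 0, 0, 0, 0.466, -1]]]}}

```text
clock: 31.88
position: [0.5954, 0.2966, 0.1396]
ee_rot: [-2.103, -2.334, 0.0]
force: [-0.2, -0.6, 0.5]
width: 1.003
gripper_force: 0.0
```

```bash
python3 st.py; python3 look.py w12.png steel_bar,.611,.2985,1.68; python3 -c "
from h import *
go((.611,.2985,-.028,.11))"
```

```text
tcp board 102.6 238.9 z 139.6 F board -0.3 -0.5 0.5 th- -1.7136 31.8833
top maple [233. 176.] 0.73 yaw 0.159 0.45 board xy 28.2 54.9
top walnut [240. 172.] 0.8 yaw 0.055 0.34 board xy 26.5 27.0
top padauk [252. 172.] 0.64 yaw -0.023 0.22 board xy 28.6 -0.9
top wedge [272. 182.] 0.75 yaw -0.035 0.15 board xy -1.2 -50.7
side maple [265. 178.] 0.46 yaw 0.994 2.82 board xy 55.6 126.8
side walnut [268. 187.] 0.65 yaw 0.981 0.98 board xy 23.1 58.6
side padauk [279. 188.] 0.78 yaw 0.314 0.75 board xy 46.9 33.3
side wedge [274. 202.] 0.95 yaw 0.076 0.29 board xy -0.4 -45.4
steel_bar 0.97 [271. 167.] 2199 [0.6101 0.2978 1.6923] 0.123 pred px [[272. 174.]]
now [0.5955 0.2965 0.1397] th 0.101 w 0.996 t 32.48 F [-0.4  0.2  0.5]
[0.0004, 0.0156, 0.1677, 0.0001, -0.0001, -0.009] n~ 4.0
```

```bash
python3 -c "
from h import *
im=save('top','t3.png')[:,:,::-1][130:235,205:310]; a=cv2.resize(im,None,fx=4,fy=4,interpolation=cv2.INTER_CUBIC)
b=cv2.imread('pics/w12.png')[:,60:440]; b=cv2.resize(b,(375,420)); cv2.imwrite('pics/mix.png',np.hstack([a,b]))"
```

```text
(no output)
```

View pics/mix.png

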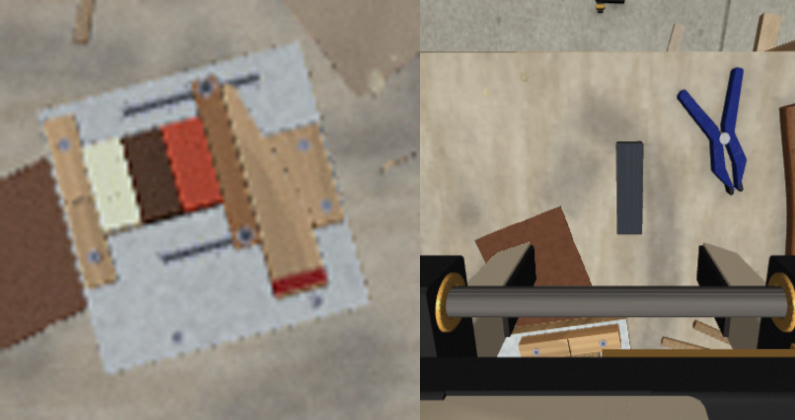

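The left image shows the strips closed tight with the wedge home, its red tail at (300,281). The right image shows the bar at (629,188). Picking up the bar.

Emit:
{"op": "jog_arm", "data": {"motion": [[[-0.0002, 0.0147, 0.04, 0, 0, -0.02, -1], [-0.0002, 0.0147, 0.08, 0, 0, -0.02, -1], [-0.0002, 0.0147, 0.12, 0, 0, -0.02, -1], [-0.0002, 0.0147, 0.15, 0, 0, -0.02, -1], [-0.0002, 0.0147, 0.158, 0, 0, -0.02, -1], [-0.0002, 0.0147, 0.163, 0, 0, -0.02, -1], [-0.0002, 0.0147, 0.168, 0, 0, -0.02, -1], [-0.0002, 0.0147, 0.168, 0, 0, -0.02, -1], [-0.0002, 0.0147, 0.168, 0, 0, -0.02, 1], [-0.0002, 0.0147, 0.168, 0, 0, -0.02, 1]]], "force": 40}}

```text
clock: 33.37
position: [0.6112, 0.2982, -0.0265]
ee_rot: [2.082, 2.351, 0.004]
force: [-0.7, -0.0, 0.8]
width: 0.901
gripper_force: 0.0
```

Emit:
{"op": "jog_arm", "data": {"motion": [[[0, 0, 0, 0, 0, 0, 1], [0, 0, 0, 0, 0, 0, 1], [0, 0, 0, 0, 0, 0, 1], [0, 0, 0, 0, 0, 0, 1], [0, 0, 0, 0, 0, 0, 1], [0, 0, 0, 0, 0, 0, 1], [0, 0, 0, 0, 0, 0, 1], [0, 0, 0, 0, 0, 0, 1], [0, 0, 0, 0, 0, 0, 1], [0, 0, 0, 0, 0, 0, 1]]]}}

```text
clock: 34.2
position: [0.61, 0.2978, -0.0283]
ee_rot: [-2.083, -2.351, 0.0]
force: [-1.0, -0.1, 0.1]
width: 0.301
gripper_force: 40.0
```

```bash
python3 -c "
from h import *
go((*bd(.0255,.028),.1,BA))"
```

```text
now [ 0.61    0.2978 -0.0283] th 0.1208 w 0.301 t 34.2 F [-1.  -0.1  0.1]
[-0.2184, -0.0646, -0.1283, -0.0002, -0.0, -0.1262] n~ 6.3
```

Emit:
{"op": "jog_arm", "data": {"motion": [[[0, 0, -0.04, 0, 0, 0, 1], [0, 0, -0.08, 0, 0, 0, 1], [0, 0, -0.12, 0, 0, 0, 1], [-0.05, -0.015, -0.129, 0, 0, -0.126, 1], [-0.085, -0.025, -0.129, 0, 0, -0.126, 1], [-0.12, -0.036, -0.129, 0, 0, -0.126, 1], [-0.155, -0.046, -0.129, 0, 0, -0.126, 1], [-0.19, -0.056, -0.129, 0, 0, -0.126, 1], [-0.21, -0.062, -0.129, 0, 0, -0.126, 1], [-0.2184, -0.0646, -0.129, 0, 0, -0.126, 1]]]}}

```text
clock: 35.03
position: [0.571, 0.0686, 0.101]
ee_rot: [1.938, 2.472, -0.001]
force: [-0.1, 0.0, -3.3]
width: 0.299
gripper_force: 40.0
```

Emit:
{"op": "jog_arm", "data": {"motion": [[[0, 0, 0, 0, 0, 0, 1], [0, 0, 0, 0, 0, 0, 1], [0, 0, 0, 0, 0, 0, 1], [0, 0, 0, 0, 0, 0, 1]]]}}

```text
clock: 35.37
position: [0.5725, 0.0753, 0.1003]
ee_rot: [-1.927, -2.48, 0.0]
force: [-0.3, 0.3, -3.5]
width: 0.3
gripper_force: 40.0
```

```bash
python3 -c "
from h import *
save('wrist','w13.png'); p=observe()['position']; zb=p[2]+.0283
go((*bd(.0255,.028),.0255,BA)); tb()
r=silhouettes('steel_bar','wrist')[0]; v,c=fit('steel_bar',{'wrist':r['mask']},(p[0],p[1],BA+np.pi/2),zb); print(v[:2]-p[:2],v[2]-BA-np.pi/2,c)
im=cv2.imread('pics/w13.png')
for q in proj('wrist',pts('steel_bar',p[0],p[1],BA+np.pi/2,zb)): cv2.drawMarker(im,tuple(int(v) for v in q.round()),(255,0,255),cv2.MARKER_CROSS,8,1)
cv2.imwrite('pics/w13m.png',im)"
```

```text
now [0.5725 0.075  0.1004] th 0.2495 w 0.3 t 35.42 F [-0.9  0.4 -3.5]
[-0.0017, -0.0007, 0.0749, -0.0004, -0.0002, 0.0025] n~ 1.8
tcp board 26.2 29.7 z 100.4 F board -0.8 0.6 -3.5 th- -1.5683 35.4167
[ 0.00106248 -0.00021866] -0.0011289116801349586 0.3018336133448645
```

View pics/w13m.png

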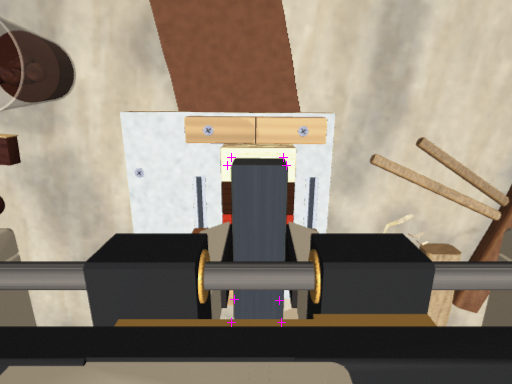

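The bar is held level across the strips, with its end at (260,162), close to the prediction. Lowering it.

Emit:
{"op": "jog_arm", "data": {"motion": [[[-0.0015, -0.0007, 0.03, 0, 0, 0.0025, 1], [-0.0015, -0.0007, 0.055, 0, 0, 0.0025, 1], [-0.0015, -0.0007, 0.065, 0, 0, 0.0025, 1], [-0.0015, -0.0007, 0.071, 0, 0, 0.0025, 1], [-0.0015, -0.0007, 0.074, 0, 0, 0.0025, 1], [-0.0015, -0.0007, 0.0755, 0, 0, 0.0025, 1], [-0.0015, -0.0007, 0.0755, 0, 0, 0.0025, 1], [-0.0015, -0.0007, 0.0755, 0, 0, 0.0025, 1]]]}}

```text
clock: 36.13
position: [0.5727, 0.0716, 0.0261]
ee_rot: [1.934, 2.475, 0.002]
force: [-0.2, 0.8, -4.3]
width: 0.298
gripper_force: 40.0
```

```bash
python3 -c "
from h import *
tb()"
```

```text
tcp board 25.6 26.3 z 26.1 F board 0.1 0.8 -4.3 th- -1.5734 36.1333
```

Emit:
{"op": "jog_arm", "data": {"motion": [[[0.001, 0, 0.0005, 0, 0, 0, 1], [0.001, 0, 0.001, 0, 0, 0, 1], [0.001, 0, 0.001, 0, 0, 0, 1], [0.001, 0, 0.001, 0, 0, 0, 1], [0.001, 0, 0.001, 0, 0, 0, 1]]]}}

```text
clock: 36.55
position: [0.5721, 0.0729, 0.0246]
ee_rot: [1.934, 2.476, 0.001]
force: [-0.8, 0.9, 0.6]
width: 0.295
gripper_force: 40.0
```

```bash
python3 -c "
from h import *
tb()"
```

```text
tcp board 25.3 27.7 z 24.6 F board -0.5 1.0 0.6 th- -1.5732 36.55
```

The weight has gone over to the strips. Release and lift away.

Emit:
{"op": "jog_arm", "data": {"motion": [[[0, 0, 0, 0, 0, 0, -1], [0, 0, 0, 0, 0, 0, -1], [0, 0, 0, 0, 0, 0, -1], [0, 0, 0, 0, 0, 0, -1], [0, 0, 0, 0, 0, 0, -1], [0, 0, -0.02, 0, 0, 0, -1], [0, 0, -0.05, 0, 0, 0, -1], [0, 0, -0.09, 0, 0, 0, -1], [0, 0, -0.13, 0, 0, 0, -1], [0, 0, -0.13, 0, 0, 0, -1]]]}}

```text
clock: 37.38
position: [0.5756, 0.0712, 0.161]
ee_rot: [1.931, 2.469, 0.01]
force: [2.0, -1.2, 1.0]
width: 0.971
gripper_force: 0.0
```

Emit:
{"op": "jog_arm", "data": {"motion": [[[-0.15, 0, 0, 0, 0, 0, -1], [-0.15, 0, 0, 0, 0, 0, -1], [-0.15, 0, 0, 0, 0, 0, -1], [-0.15, 0, 0, 0, 0, 0, -1], [-0.15, 0, 0, 0, 0, 0, -1], [-0.15, 0, 0, 0, 0, 0, -1], [-0.15, 0, 0, 0, 0, 0, -1], [-0.15, 0, 0, 0, 0, 0, -1]]]}}

```text
clock: 38.05
position: [0.608, -0.0713, 0.1538]
ee_rot: [-1.931, -2.477, -0.0]
force: [0.6, 0.1, -0.6]
width: 1.0
gripper_force: 0.0
```

```bash
python3 - <<'E'
from h import *
tb(); im=save('wrist','w14.png'); 
f=lambda q,cam,x0,z: [ (round(r['p'],2),fit(q,{cam:r['mask']},x0,z)) for r in silhouettes(q,cam)[:1]]
for q,x0,z,cam in (('steel_bar',(*bd(.025,.028),BA+np.pi/2),.053,'wrist'),('wedge',(*bd(0,-.05),BA),.015,'wrist')):
    for p,(v,c) in f(q,cam,x0,z):
        d=v[:2]-BO; print(q,p,round(c,2),'board',np.cos(BA)*d[0]+np.sin(BA)*d[1],-np.sin(BA)*d[0]+np.cos(BA)*d[1],v[2]-BA)
t=save('top','t4.png'); a=cv2.resize(t[130:270,205:310],(420,560),interpolation=cv2.INTER_CUBIC)
b=cv2.resize(im[:,90:390],(375,480)); b=np.vstack([b,np.zeros((80,375,3),np.uint8)])
cv2.imwrite('pics/fin.png',np.hstack([a,b])[:,:,::-1])
r=silhouettes('stain_cup','top')[0]; print('cup',r['pixel'])
E
```

```text
tcp board 24.9 -120.9 z 153.8 F board 0.6 -0.1 -0.6 th- -1.5716 38.05
steel_bar 0.65 0.06 board 0.026259573515573932 0.028632625984840444 1.5552893763653564
wedge 0.61 0.06 board -0.0024385217135138772 -0.05119681355472596 -0.010444845384041224Traceback (most recent call last):
  File "<stdin>", line 10, in <module>
IndexError: list index out of range
```

View pics/fin.png

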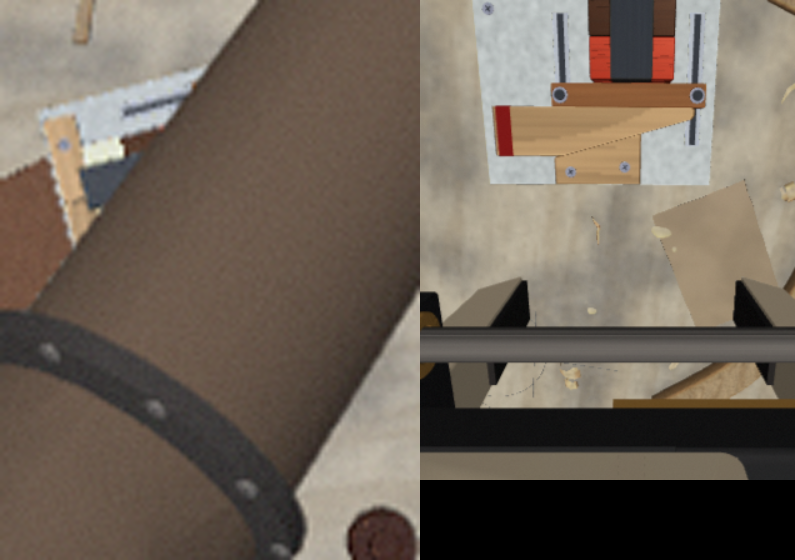

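The strips are closed against the jaw, with the bar across them at (632,40). The wedge is home with its tail at (503,130), fitted at x = -2 mm, y = -51 mm. Handing in.

```bash
python3 -c "
from cell import *
print(sign_off())"
```

```text
the job is handed in; nothing more can be done
None
```

I handed the job in at 38 s. The strips are clamped tight in order, the wedge is about 2 mm short of its nominal home position (9 mm allowed), and the bar is flat and centred across the strips. The arm never touched the cup, but the arm hid it from the last top-camera check; sign-off gave no verdict.

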